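# Rebuild the couch slip clutch: two toothed plates on the splined hub, tabs opposite

### The job

Refit the two toothed plates of the treatment couch's slip clutch on the upright splined hub: first the thicker friction disc, right down on the shoulder with its tab on the side of the base's flat torque arm (in the spline position nearest to it), then the thinner separator plate flat on top of it with its tab pointing exactly the other way, a half turn from the first. Nobody knows how the hub's splines are turned, so feel for them by turning the plate under light pressure, never pressing on the clutch with more than 40 N, and do not knock the other things about.

Things in the scene. Friction and masses are not known exactly. Their poses are not given: they have to be found in the camera images.
- clutch_base: Fixed aluminium clutch base: round flange, 90 mm diameter, 12 mm high, four bolt heads up to z = 17 mm. Origin: on the hub's axis, at the work surface. x points along the flat torque arm, which reaches 95 mm from the axis, 22 mm wide, 14 mm high; z up. In its middle a round shoulder and on it the upright steel hub.
- shoulder (a point): Centre of the base's round shoulder, 48 mm diameter, 30 mm above the work surface; the first plate's underside must land on it. Axes as the base. A rightly turned plate, its teeth between the splines, has about 9 degrees of play either way and 1.6 mm sideways.
- spline_tops (a point): On the hub's axis, level with the flat tops of its splines, 30 mm above the shoulder. Six splines 60 degrees apart, 6 mm wide, radius 11.5 to 16 mm; above them a plain nose, radius 11.5 tapering to 8 mm, 8 mm high. The hub is locked; how its splines are turned differs each time and is NOT reported (axes here are the base's). A wrongly turned plate rests on these tops.
- friction_disc_center (a point): Centre, half-way up, of the friction disc: loose steel plate 14 mm thick, dark lining pads set in its face, round-nosed tab with an eye reaching to x = 54 mm; x runs from the centre along the tab, z up. Flat sides 56 mm apart (y = +-28 mm, some 44 mm long), round ends of radius 36 mm; hole of radius 17.6 mm with six inward teeth 60 degrees apart, one on the tab line, 4 mm wide, tips 13.5 mm from the axis. About 0.15 kg.
- separator_center (a point): Centre, half-way up, of the separator: loose plain steel plate 11 mm thick, square-ended tab reaching to x = 54 mm; x runs from the centre along the tab, z up. Flat sides 56 mm apart (y = +-28 mm, some 44 mm long), round ends of radius 36 mm; hole of radius 17.6 mm with six inward teeth 60 degrees apart, one on the tab line, 4 mm wide, tips 13.5 mm from the axis. About 0.15 kg.
- friction_disc_tab (a point): Point on the friction disc's tab, 45 mm from the disc's centre along its x, half-way up.
- separator_tab (a point): Point on the separator's tab, 45 mm from the plate's centre along its x, half-way up.
- strap_roll: Bystander: loose black roll of strap, 43 mm diameter, 38 mm high, standing; origin under its centre.
- spare_knob: Bystander: loose grey knob, 23 mm diameter, 19 mm high; origin under its centre.
There are look-alikes about, which are no part of the job. Leave any blue look-alike of the part that bears separator_center alone.

How it is judged:
On the way, in this order (a step that is already met when the one before it is completed fails the run):
1. the friction disc is down on the shoulder, its tab on the torque arm's side (horizontal distance between friction_disc_center and clutch_base below 0.003 m and z of friction_disc_center in the frame of clutch_base between 0.035 and 0.0387 m and angle between friction_disc_center's own z axis and vertical below 0.06 rad and x of friction_disc_tab in the frame of clutch_base above 0.0275 m), for 0.2 s.
2. the separator lies flat on the friction disc, its tab opposite (all of step 1 and horizontal distance between separator_center and clutch_base below 0.003 m and z of separator_center in the frame of clutch_base between 0.0475 and 0.0515 m and angle between separator_center's own z axis and vertical below 0.06 rad and x of separator_tab in the frame of friction_disc_center below -0.0405 m), for 0.2 s.
At the end, for the whole second after the job is handed in: Friction disc down on the shoulder (centre within 3 mm of the axis, height within 2 mm, level), tab within 52 degrees of the torque arm's direction; separator flat on it (same tolerances), tab within 25 degrees of exactly opposite; both released and at rest (all of step 2 and linear speed of each of friction_disc, separator below 0.02 m/s); the robot touches nothing.
It fails at once if the clutch base or hub is pressed with more than 40 N (contact force between clutch_base and anything else above 40 N).
It fails at once if the strap roll is knocked away by more than 30 mm (distance of strap_roll from where it was at the start of the episode above 0.03 m).
It fails at once if the spare knob is knocked away by more than 30 mm (distance of spare_knob from where it was at the start of the episode above 0.03 m).
It also fails if it takes over 72 s, if anything falls off the work surface, if the arm or the gripper's body presses on something with over 40 N, if the wrist force passes 120 N, or if a joint passes its speed limit or range.

### The arm

A 6-joint arm with a two-finger parallel gripper is mounted at the origin on a cart in front of the work surface, level with it; the furniture and walls round the work are solid. World frame = base frame: x ahead of the robot, y to its left, z up, the work surface at z = 0. Lengths are in m, angles in rad, forces in N, time in s.
With the tool pointing down it reaches from about 0.325 to 0.85 m from the base axis. Payload 15.5 kg.
Tool frame: the origin (TCP) lies at the very end of the fingers, on their centre line; the grasp point (between the pads) lies 19 mm behind it; y points along the fingers, x is the direction in which the jaws open and shut, and the axes are right-handed (so a half turn about y gives the same grasp; the last joint's range is limited). The gripper opens to 91 mm and grips with 3 to 60 N. Pads are 32 mm wide; open, the fingers measure 118 mm over their backs; the gripper's body (76 mm by 178 mm) begins 60 mm behind the grasp point.
Start: joints at [1.016, 0.494, 1.345, -0, 1.302, -0.096], TCP at [0.277, 0.56, 0.19] pointing down, gripper open.
Joint ranges: [-2.91, 2.91], [-0.82, 2.16], [0.22, 2.67], [-1.22, 4.37], [0.12, 2.79], [-3.08, 3.08]. Speed limits (rad/s): [1.89, 1.89, 2.57, 3.01, 3.01, 3.01].

### API

Orientations are given as a rotation vector (axis times angle).
In Python, from station import env, viewer, ticket gives the robot as it stands.
- The arm moves only by the tool step_arm, never from a script. Its argument "targets" is a list of rows, each a list of 6 numbers: the shift along the tool's x, y, z in m, then the turn, a rotation vector about the tool's x, y, z in rad. In form: [[x, y, z, rx, ry, rz], ...]. A call has 1 to 8 rows; each row shifts and turns the pose as measured when the row begins, along the tool's axes as they then stand; what a row does not reach is not made up. A row lasts 1/10 s, in which the tool goes at most 50 mm and 8.59 degrees, less where a joint would pass 70% of its speed; a pose out of reach is approached as far as the arm can. A call with a gripper value outside its range is refused whole. "claw" is the finger opening in m, from 0 to 0.0912, set as the call begins (left out, the last holds). The fingers move at their own pace and stop on an object; "force" is the grip in N (left out, the last holds). Time passes only in rows, so rows that do not move let the fingers close. It gives the time, the measured TCP pose, the force and the opening at its end, in the units of the state.
- env.observe(): the state, without advancing time (a new reading comes with each control period).
- viewer.snapshot(name): name is "scene" or "top"; returns the picture (480x640x3 uint8, red, green, blue); there is no depth.
- viewer.calibration(name): a dict with "fov_y" (degrees; the focal length in pixels is half the picture's height over the tangent of half this angle, whatever the lens; pixels are square), "cx", "cy" (the principal point, pixels), "D" ([k1, k2, p1, p2, k3] as OpenCV has them; the pictures are not rectified), "xyz" and "attitude" of the camera in the world. Camera axes: x right, y down, z forward; pixel columns grow to the right and rows downward; lengths in m; the calibration is good to about 2 mm. A picture is of the moment at which its call begins. calibration takes no time and is no camera call.
- ticket.job_done(): hands the job in, once; it reports no verdict.
The state is a dict: "t": time; "q": joint angles; "joint_vel": joint speeds; "joint_torque": joint torques, N m; "ee_pos": TCP position; "tool_rot": TCP orientation; "force": force on the tool from outside, world axes, zero at the start; "torque": the same for the moment, N m; "grip_width": finger opening in m.
Only numpy, scipy, OpenCV 4.12 (cv2) and the standard library are available. Lean on these libraries where they do the work, as an engineer would, in place of code of your own. Each camera call takes 0.05 s, during which the arm holds its last target.

## Working session

There is one attempt and no reset: what is moved stays moved. The work goes in short steps, Python scripts to look and compute and a tool call to move; the robot and the scene stay as the last step left them, time stands still between calls to the robot, and variables do not carry over. Pictures are saved under pics/ and viewed, and the job is handed in when it is done.

Besides the shell and the picture viewer there is one more tool, called after "Emit:" in YAML: its name, and indented under it one key for each argument. step_arm: Moves the arm, as the interface text tells. Its arguments: {"type":"object","properties":{"targets":{"type":"array"},"claw":{"type":"number"},"force":{"type":"number"}},"required":["targets"]}

```bash
ls; mkdir -p pics; python3 - <<'E'
from station import env, viewer, ticket
import cv2
print(env.observe())
for n in("scene","top"):
    print(n,viewer.calibration(n))
    cv2.imwrite(f"pics/{n}0.png",viewer.snapshot(n)[:,:,::-1])
E
```

```text
pics
{'t': 0.0, 'q': array([ 1.01551817e+00,  4.94155011e-01,  1.34615609e+00, -1.31896846e-05,
        1.30249188e+00, -9.54946685e-02]), 'joint_vel': array([-5.95005234e-04, -7.34679661e-05, -9.57246852e-04, -3.42791350e-04,
       -4.36779933e-04, -6.75493037e-04]), 'joint_torque': array([-8.53876427e-04, -8.78839445e+01, -3.81838703e+01,  7.06337043e-02,
        5.35763393e-02, -9.25610266e-05]), 'ee_pos': array([0.2771223 , 0.55973505, 0.18964734]), 'tool_rot': array([-1.39286721, -0.86340298,  0.86517107]), 'force': array([-0.36909641,  0.76327682, -0.51488815]), 'torque': array([ 0.03736494, -0.02111944,  0.00168702]), 'grip_width': 0.0911809682371273}
scene {'fov_y': 46.39125164341834, 'cx': 332.5704993287686, 'cy': 235.77615345654968, 'D': array([-0.02085472,  0.        ,  0.        ,  0.        ,  0.        ]), 'xyz': array([ 0.19059586, -0.61787963,  0.80338424]), 'attitude': array([-2.35235677,  0.62742447, -0.26143798])}
top {'fov_y': 42.92503390557775, 'cx': 331.67046730294186, 'cy': 254.21815220186966, 'D': array([0.06851582, 0.        , 0.        , 0.        , 0.        ]), 'xyz': array([ 0.41990612, -0.0333835 ,  1.37179532]), 'attitude': array([-2.17854423,  2.17669365, -0.09939053])}
```

View pics/scene0.png

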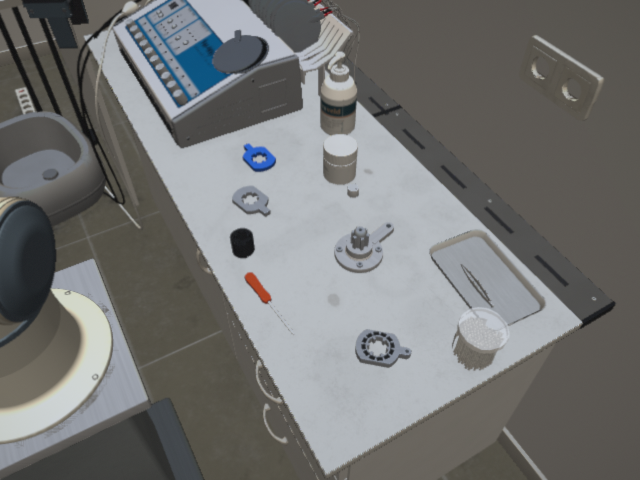

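View pics/top0.png

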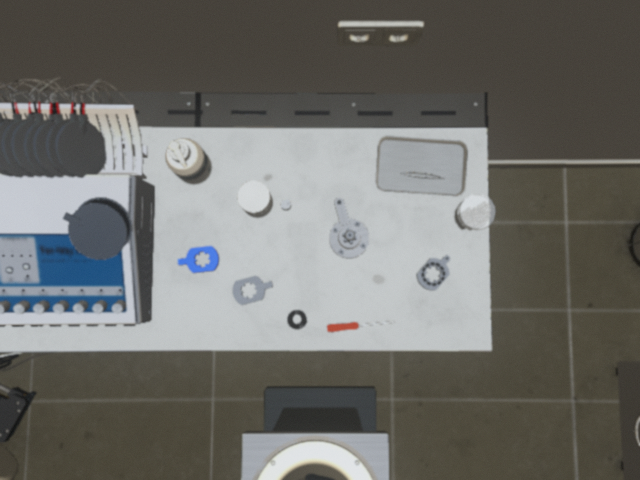

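Candidates in the top view are the friction disc (433,272), with dark pads and a round tab, and the plain grey separator (250,290). The blue look-alike at (203,260) stays where it is, and the dark disc at (100,228) is part of the device. I'll check these in close crops.

```bash
cat > h.py <<'E'
import numpy as np, cv2
from scipy.spatial.transform import Rotation as R
from station import env, viewer
def cam(n):
    c=viewer.calibration(n); f=240/np.tan(np.radians(c['fov_y']/2))
    K=np.array([[f,0,c['cx']],[0,f,c['cy']],[0,0,1]]); return K,np.array(c['D']),np.array(c['xyz']),R.from_rotvec(c['attitude']).as_matrix()
def toworld(n,px,z):
    K,D,p,A=cam(n); u=cv2.undistortPoints(np.array(px,float).reshape(-1,1,2),K,D).reshape(-1,2)
    d=np.c_[u,np.ones(len(u))]@A.T; s=(z-p[2])/d[:,2]; return p+d*s[:,None]
def topix(n,P):
    K,D,p,A=cam(n); rv=cv2.Rodrigues(A.T)[0]
    return cv2.projectPoints(np.array(P,float).reshape(-1,1,3),rv,-A.T@p,K,D)[0].reshape(-1,2)
E
python3 - <<'E'
from h import *
t=cv2.imread('pics/top0.png'); s=cv2.imread('pics/scene0.png')
def crop(im,x,y,w=32): return cv2.resize(im[y-w:y+w,x-w:x+w],(390,390),interpolation=cv2.INTER_CUBIC)
cv2.imwrite('pics/c1.png',np.hstack([crop(t,433,272),crop(t,250,290)]))
cv2.imwrite('pics/c2.png',np.hstack([crop(t,348,225,40),crop(s,362,243,40)]))
cv2.imwrite('pics/c3.png',np.hstack([crop(s,382,348),crop(s,252,200)]))
for n,p,z in [("top",(433,272),.014),("scene",(378,347),.014),("top",(250,290),.011),("scene",(250,200),.011),("top",(349,238),.06),("scene",(360,232),.06),("top",(297,319),.038),("top",(286,205),.019),("top",(254,196),.08)]: print(n,p,toworld(n,[p],z))
E
```

```text
top (433, 272) [[ 0.50064416 -0.26269104  0.014     ]]
scene (378, 347) [[ 0.49786965 -0.26364414  0.014     ]]
top (250, 290) [[0.46038518 0.14412514 0.011     ]]
scene (250, 200) [[0.46006351 0.14314442 0.011     ]]
top (349, 238) [[ 0.57129585 -0.07461729  0.06      ]]
scene (360, 232) [[ 0.58032743 -0.07313615  0.06      ]]
top (297, 319) [[0.39676098 0.03792128 0.038     ]]
top (286, 205) [[0.65018222 0.06502012 0.019     ]]
top (254, 196) [[0.65907543 0.12903754 0.08      ]]
```

View pics/c1.png

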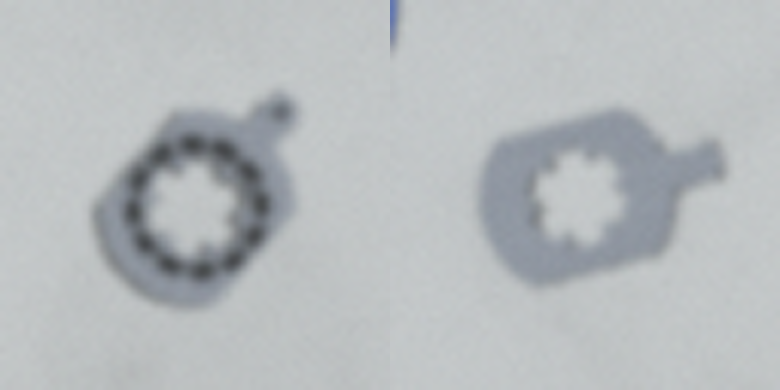

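View pics/c2.png

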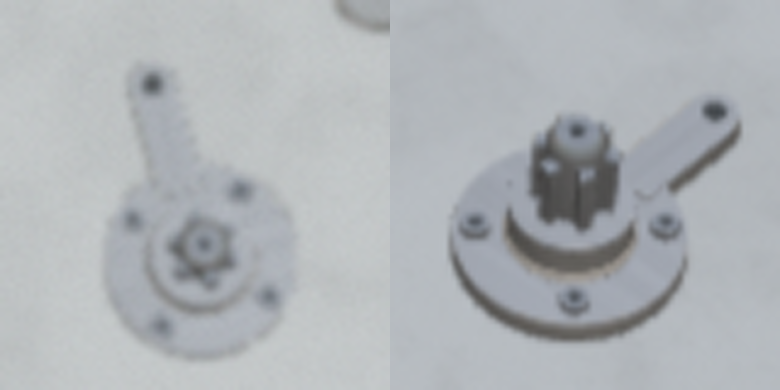

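View pics/c3.png

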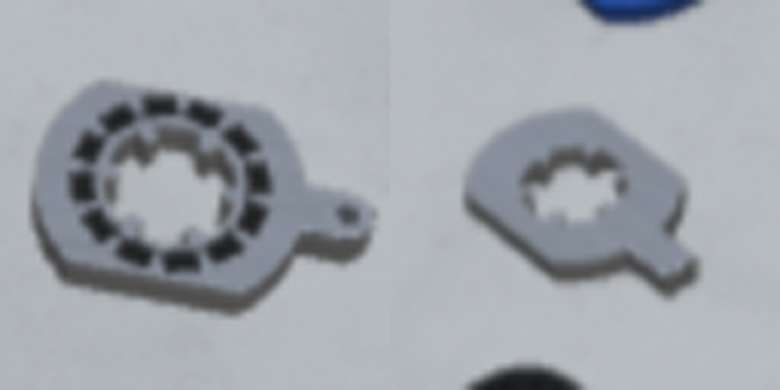

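```bash
cat > fit.py <<'E'
from h import *
from scipy.optimize import minimize
def arc(r,a0,a1,n=24): a=np.linspace(a0,a1,n); return np.c_[r*np.cos(a),r*np.sin(a)]
def plate_polys(round_tab):
    a=np.arcsin(28/36); b=arc(.036,-a,a); c=arc(.036,np.pi-a,np.pi+a); body=np.r_[b,c]
    if round_tab: tab=np.r_[[[.02,-.007]],arc(.008,-np.pi/2,np.pi/2)+[.046,0],[[.02,.007]]]
    else: tab=np.array([[.02,-.007],[.054,-.007],[.054,.007],[.02,.007]])
    h=[]
    for k in range(6):
        t=k*np.pi/3; w1=np.arcsin(2/13.5); w2=np.arcsin(2/17.6)
        h+=[arc(.0135,t-w1,t+w1,4),arc(.0176,t+w2,t+np.pi/3-w2,8)]
    return [body,tab],np.vstack(h)
def base_polys():
    return arc(.045,0,2*np.pi,48), np.r_[[[.02,-.011]],arc(.011,-np.pi/2,np.pi/2)+[.084,0],[[.02,.011]]]
S=8
def fill(n,poly,z,pose,x0,w,m,val):
    c,s=np.cos(pose[2]),np.sin(pose[2]); P=poly@np.array([[c,s],[-s,c]])+pose[:2]
    q=(topix(n,np.c_[P,np.full(len(P),z)])-x0+.5)*S-.5
    cv2.fillPoly(m,[np.round(q*16).astype(np.int32)],val,shift=4)
def render(kind,n,pose,x0,w,z0=0):
    m=np.zeros((w*S,w*S),np.uint8)
    if kind=='base':
        fl,arm=base_polys()
        for z in np.linspace(0,.012,5): fill(n,fl,z,pose,x0,w,m,255)
        for z in np.linspace(0,.014,5): fill(n,arm,z,pose,x0,w,m,255)
        for z in np.linspace(.012,.03,6): fill(n,arc(.024,0,6.283,40),z,pose,x0,w,m,255)
        for z in np.linspace(.03,.06,8): fill(n,arc(.0155,0,6.283,40),z,pose,x0,w,m,255)
        for z in np.linspace(.06,.068,4): fill(n,arc(.0115-.0035*(z-.06)/.008,0,6.283,40),z,pose,x0,w,m,255)
    else:
        th=.014 if kind=='disc' else .011; outs,h=plate_polys(kind=='disc')
        hol=np.full_like(m,255)
        for z in np.linspace(0,th,6):
            for o in outs: fill(n,o,z+z0,pose,x0,w,m,255)
            hh=np.zeros_like(m); fill(n,h,z+z0,pose,x0,w,hh,255); hol&=hh
        m[hol>0]=0
    return cv2.GaussianBlur(cv2.resize(m.astype(np.float32)/255,(w,w),interpolation=cv2.INTER_AREA),(0,0),.6)
def fitpose(kind,n,img,pose0,w=84,chan=None):
    c=topix(n,[[pose0[0],pose0[1],.01]])[0]; x0=np.round(c).astype(int)-w//2
    I=img[x0[1]:x0[1]+w,x0[0]:x0[0]+w].astype(float)
    g=I[:,:,2]  # red: plate is bluish/darker
    def cost(p):
        m=render(kind,n,p,x0,w); roi=cv2.dilate((M0>.02).astype(np.uint8),np.ones((9,9)))>0
        A=np.c_[m[roi],np.ones(roi.sum())]; sol,res,_,_=np.linalg.lstsq(A,g[roi],rcond=None)
        return np.mean((A@sol-g[roi])**2)
    p=np.array(pose0,float)
    for it in range(2):
        M0=render(kind,n,p,x0,w)
        sx=np.array([.004,.004,.1])/(1+2*it)
        r=minimize(cost,p,method='Nelder-Mead',options=dict(initial_simplex=np.vstack([p]+[p+sx*e for e in np.eye(3)]),xatol=1e-5,fatol=1e-4,maxiter=150)); p=r.x
    return p,r.fun
E
python3 - <<'E'
from fit import *
A={n:np.mean([viewer.snapshot(n).astype(float)[:,:,::-1] for _ in range(4)],0) for n in('top','scene')}
np.savez('avg0.npz',**A)
g={'disc':(.5,-.263,None),'sep':(.46,.144,None),'base':(.575,-.075,None)}
tab={'disc':toworld('top',[(448,258)],.014)[0],'sep':toworld('top',[(270,285)],.011)[0],'base':toworld('top',[(339,202)],.014)[0]}
for k,v in g.items():
    y=np.arctan2(tab[k][1]-v[1],tab[k][0]-v[0])
    for n in('top','scene'):
        p,f=fitpose(k,n,A[n],(v[0],v[1],y),w=96 if k=='base' else 84); print(k,n,np.round(p,4),np.degrees(p[2]).round(1),round(f,1))
E
```

```text
Traceback (most recent call last):
  File "fit.py", line 49, in fitpose
    r=minimize(cost,p,method='Nelder-Mead',options=dict(initial_simplex=np.vstack([p]+[p+sx*e for e in np.eye(3)]),xatol=1e-5,fatol=1e-4,maxiter=150)); p=r.x
  File "fit.py", line 42, in cost
    m=render(kind,n,p,x0,w); roi=cv2.dilate((M0>.02).astype(np.uint8),np.ones((9,9)))>0
  File "fit.py", line 33, in render
    for o in outs: fill(n,o,z+z0,pose,x0,w,m,255)
                   ~~~~^^^^^^^^^^^^^^^^^^^^^^^^^^
  File "fit.py", line 18, in fill
    q=(topix(n,np.c_[P,np.full(len(P),z)])-x0+.5)*S-.5
       ~~~~~^^^^^^^^^^^^^^^^^^^^^^^^^^^^^^
  File "h.py", line 11, in topix
    K,D,p,A=cam(n); rv=cv2.Rodrigues(A.T)[0]
            ~~~^^^
  File "h.py", line 5, in cam
    c=viewer.calibration(n); f=240/np.tan(np.radians(c['fov_y']/2))
ValueError: time passes only in moves, steps and waits
```

```bash
python3 - <<'E'
s=open('h.py').read()
s=s.replace("def cam(n):","from functools import lru_cache\n@lru_cache\ndef cam(n):")
open('h.py','w').write(s)
E
ls; cat > f0.py <<'E'
from fit import *
A=np.load('avg0.npz')
g={'disc':(.5,-.263,None),'sep':(.46,.144,None),'base':(.575,-.075,None)}
tab={'disc':toworld('top',[(448,258)],.014)[0],'sep':toworld('top',[(270,285)],.011)[0],'base':toworld('top',[(339,202)],.014)[0]}
for k,v in g.items():
    y=np.arctan2(tab[k][1]-v[1],tab[k][0]-v[0])
    for n in('top','scene'):
        p,f=fitpose(k,n,A[n],(v[0],v[1],y),w=96 if k=='base' else 84); print(k,n,np.round(p,4),np.degrees(p[2]).round(1),round(f,1))
E
python3 f0.py
```

```text
avg0.npz
fit.py
h.py
pics
disc top [ 0.4966 -0.2617 -0.7237] -41.5 164.2
disc scene [ 0.4982 -0.2613 -0.7213] -41.3 445.6
sep top [ 0.4604  0.1476 -1.2944] -74.2 7.9
sep scene [ 0.462   0.1489 -1.297 ] -74.3 159.8
base top [ 0.5769 -0.075   0.2756] 15.8 140.9
base scene [ 0.579  -0.0748  0.2603] 14.9 478.1
```

```bash
python3 - <<'E'
from fit import *
A=np.load('avg0.npz')
def crop(n,c,w,ang=None,b=None,sc=10):
    x0=np.round(topix(n,[c])[0]).astype(int)-w//2
    im=cv2.resize(A[n][x0[1]:x0[1]+w,x0[0]:x0[0]+w].clip(0,255).astype(np.uint8),(w*sc,w*sc),interpolation=cv2.INTER_CUBIC)
    if ang is not None:
        for k in range(6):
            t=ang+k*np.pi/3; R2=np.array([[np.cos(t),-np.sin(t)],[np.sin(t),np.cos(t)]])
            P=np.array([[.0115,-.003],[.0157,-.003],[.0157,.003],[.0115,.003]])@R2.T+b
            q=(topix(n,np.c_[P,np.full(4,.06)])-x0+.5)*sc
            cv2.polylines(im,[q.astype(int)],True,(0,0,255),1)
    return im
b={'top':(.5769,-.075),'scene':(.579,-.0748)}
for n in b:
  r=[crop(n,[*b[n],.05],30)]
  for a in (0,20,40): r.append(crop(n,[*b[n],.05],30,np.radians(a),b[n]))
  cv2.imwrite(f'pics/sp_{n}.png',np.vstack([np.hstack(r[:2]),np.hstack(r[2:])]))
E
```

```text
(no output)
```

View pics/sp_top.png

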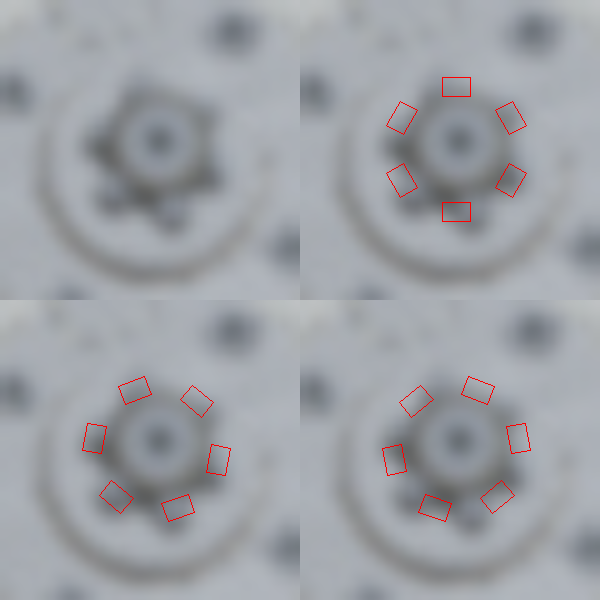

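View pics/sp_scene.png

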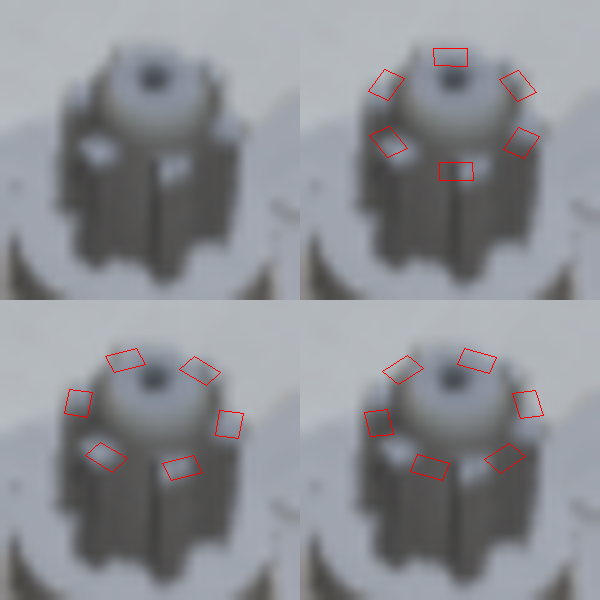

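```bash
cat > go.py <<'E'
from h import *
import sys
def st():
    o=env.observe(); M=R.from_rotvec(o['tool_rot']).as_matrix(); return o,M
def plan(pos,jaw=None,n=1):
    o,M=st(); a=np.degrees(np.arctan2(M[1,0],M[0,0]))
    print('t %.2f'%o['t'],'pos',o['ee_pos'].round(4),'jaw %.2f'%a,'q6 %.2f q1 %.2f'%(o['q'][5],o['q'][0]),'F',o['force'].round(1),'T',o['torque'].round(2),'w %.4f'%o['grip_width'])
    if jaw is None: jaw=a
    jaw=a+(jaw-a+90)%180-90
    c,s=np.cos(np.radians(jaw)),np.sin(np.radians(jaw))
    Mt=np.array([[c,0,-s],[s,0,c],[0,-1,0.]])
    rv=R.from_matrix(M.T@Mt).as_rotvec()
    print(' shift',(M.T@(np.array(pos)-o['ee_pos'])).round(4),'turn',rv.round(4),' shift after turn',(Mt.T@(np.array(pos)-o['ee_pos'])).round(4))
if __name__=='__main__':
    v=list(map(float,sys.argv[1:])); plan(v[:3],v[3] if len(v)>3 else None)
E
python3 go.py 0.4974 -0.2615 0.25 48.6
```

```text
t 0.50 pos [0.2774 0.5601 0.1902] jaw 63.65 q6 -0.10 q1 1.02 F [ 0.6 -0.2  0.4] T [0.   0.01 0.03] w 0.0913
 shift [-0.6386 -0.0598 -0.5618] turn [ 0.      0.2627 -0.    ]  shift after turn [-0.4708 -0.0598 -0.7084]
```

Emit:
step_arm:
  targets:
    - [0,-0.03,0,0,0,0]
    - [-0.018,-0.03,-0.016,0,0,0]
    - [-0.037,0,-0.033,0,0,0]
    - [-0.037,0,-0.033,0,0,0]
    - [-0.037,0,-0.033,0,0,0]
    - [-0.037,0,-0.033,0,0,0]
    - [-0.037,0,-0.033,0,0,0]
    - [-0.037,0,-0.033,0,0,0]
  claw: 0.0912
  force: 15

```text
t: 1.3
ee_pos: [0.3629, 0.2487, 0.252]
tool_rot: [-1.39, -0.873, 0.867]
force: [1.6, 0.6, 0.4]
grip_width: 0.0909
```

Emit:
step_arm:
  targets:
    - [-0.037,0,-0.033,0,0,0]
    - [-0.037,0,-0.033,0,0,0]
    - [-0.037,0,-0.033,0,0,0]
    - [-0.037,0,-0.033,0,0,0]
    - [-0.037,0,-0.033,0,0,0]
    - [-0.037,0,-0.033,0,0,0]
    - [-0.037,0,-0.033,0,0,0]
    - [0,0,0,0,0.13,0]

```text
t: 2.1
ee_pos: [0.4575, -0.0942, 0.2539]
tool_rot: [-1.434, -0.778, 0.764]
force: [0.1, 0.7, 0.4]
grip_width: 0.0911
```

```bash
python3 go.py 0.4974 -0.2615 0.1 48.6
```

```text
t 2.10 pos [ 0.4575 -0.0942  0.2539] jaw 56.63 q6 -1.32 q1 -0.33 F [0.1 0.7 0.4] T [ 0.03 -0.04 -0.01] w 0.0911
 shift [-0.1187  0.1543 -0.1241] turn [0.0076 0.1402 0.0064]  shift after turn [-0.0991  0.1539 -0.1406]
```

Emit:
step_arm:
  targets:
    - [0,0,0,0.007,0.14,0.006]
    - [-0.025,0.01,-0.035,0,0,0]
    - [-0.025,0.035,-0.035,0,0,0]
    - [-0.025,0.045,-0.035,0,0,0]
    - [-0.025,0.045,-0.035,0,0,0]
    - [0,0.015,0,0,0,0]

```text
t: 2.7
ee_pos: [0.4934, -0.2503, 0.1242]
tool_rot: [-1.479, -0.657, 0.645]
force: [0.5, 0.4, 0.3]
grip_width: 0.0913
```

```bash
python3 go.py 0.4974 -0.2615 0.035 48.6; python3 - <<'E'
from h import *
cv2.imwrite("pics/s1.png",viewer.snapshot('scene')[:,:,::-1])
E
```

```text
t 2.70 pos [ 0.4934 -0.2503  0.1242] jaw 47.69 q6 -1.41 q1 -0.58 F [0.5 0.4 0.3] T [ 0.02 -0.02 -0.02] w 0.0913
 shift [-0.0059  0.0893 -0.0096] turn [ 0.0104 -0.0158  0.0032]  shift after turn [-0.0057  0.0892 -0.0104]
```

View pics/s1.png

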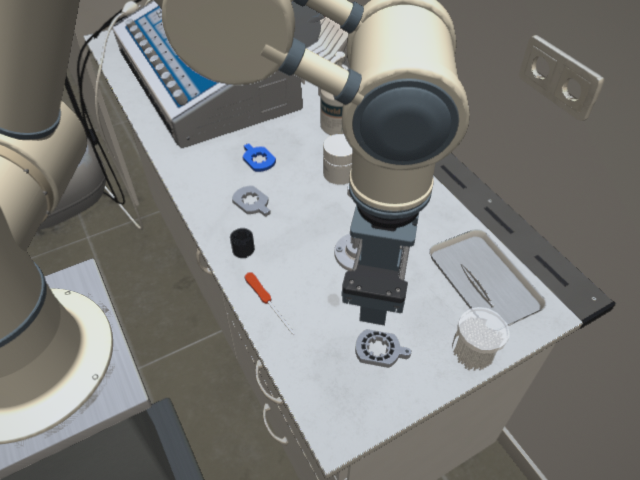

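The scene view now shows the gripper over the friction disc at (378,347), with nothing knocked. I'm going down.

Emit:
step_arm:
  targets:
    - [-0.006,0,-0.01,0.01,-0.016,0.003]
    - [0,0.04,0,0,0,0]
    - [0,0.045,0,0,0,0]
    - [0,0.005,0,0,0,0]
    - [0,0,0,0,0,0]

```text
t: 3.25
ee_pos: [0.4993, -0.2621, 0.0356]
tool_rot: [-1.468, -0.668, 0.665]
force: [0.5, -0.5, 1.2]
grip_width: 0.0913
```

```bash
python3 go.py 0.4974 -0.2615 0.0045 48.6
```

```text
t 3.25 pos [ 0.4993 -0.2621  0.0356] jaw 48.88 q6 -1.44 q1 -0.59 F [ 0.5 -0.5  1.2] T [-0.03 -0.02 -0.01] w 0.0913
 shift [-0.0008  0.0311  0.0019] turn [0.0024 0.0049 0.0005]  shift after turn [-0.0008  0.0311  0.0019]
```

Emit:
step_arm:
  targets:
    - [-0.001,0.01,0.002,0.002,0.005,0]
    - [0,0.012,0,0,0,0]
    - [0,0.008,0,0,0,0]
    - [0,0,0,0,0,0]

```text
t: 3.65
ee_pos: [0.5001, -0.2631, 0.0089]
tool_rot: [-1.473, -0.667, 0.66]
force: [-0.5, -0.2, -0.1]
grip_width: 0.091
```

```bash
python3 go.py 0.4974 -0.2615 0.0045 48.6
```

```text
t 3.65 pos [ 0.5001 -0.2631  0.0089] jaw 48.64 q6 -1.44 q1 -0.59 F [-0.5 -0.2 -0.1] T [-0.01 -0.01  0.02] w 0.0910
 shift [-0.0006  0.0044  0.0031] turn [0.0075 0.0008 0.0015]  shift after turn [-0.0006  0.0044  0.0031]
```

Emit:
step_arm:
  targets:
    - [-0.0005,0.002,0.003,0.007,0,0.001]
    - [0,0.003,0,0,0,0]
    - [0,0,0,0,0,0]

```text
t: 3.95
ee_pos: [0.4977, -0.2615, 0.0041]
tool_rot: [-1.467, -0.664, 0.663]
force: [0.1, -0.4, -0.8]
grip_width: 0.091
```

```bash
python3 go.py 0.4974 -0.2615 0.0045 48.6
```

```text
t 3.95 pos [ 0.4977 -0.2615  0.0041] jaw 48.65 q6 -1.44 q1 -0.59 F [ 0.1 -0.4 -0.8] T [-0.02 -0.03  0.03] w 0.0910
 shift [-0.0002 -0.0004  0.0002] turn [0.0005 0.0009 0.0004]  shift after turn [-0.0002 -0.0004  0.0002]
```

Emit:
step_arm:
  targets:
    - [0,0,0,0,0,0]
    - [0,0,0,0,0,0]
    - [0,0,0,0,0,0]
    - [0,0,0,0,0,0]
    - [0,0,0,0,0,0]
  claw: 0.03
  force: 25

```text
t: 4.45
ee_pos: [0.498, -0.2617, 0.0046]
tool_rot: [-1.468, -0.664, 0.662]
force: [-0.0, 0.5, -0.3]
grip_width: 0.0542
```

Emit:
step_arm:
  targets:
    - [0,0,0,0,0,0]
    - [0,0,0,0,0,0]

```text
t: 4.65
ee_pos: [0.498, -0.2617, 0.0047]
tool_rot: [-1.468, -0.664, 0.662]
force: [0.4, 0.3, -0.2]
grip_width: 0.0379
```

```bash
python3 go.py 0.578 -0.075 0.12 77
```

```text
t 4.65 pos [ 0.498  -0.2617  0.0047] jaw 48.65 q6 -1.44 q1 -0.59 F [ 0.4  0.3 -0.2] T [-0.   -0.04  0.03] w 0.0379
 shift [ 0.1931 -0.1153  0.0631] turn [ 1.500e-03 -4.948e-01  2.000e-04]  shift after turn [ 0.1999 -0.1153 -0.036 ]
```

The fingers closed past 56 mm, so I'm looking again.

```bash
python3 - <<'E'
from h import *
r=[]
for n,c,w in(("scene",(378,347),40),("top",(433,272),40)):
    im=viewer.snapshot(n)[:,:,::-1]; r.append(cv2.resize(im[c[1]-w:c[1]+w,c[0]-w:c[0]+w],(390,390),interpolation=cv2.INTER_CUBIC))
cv2.imwrite("pics/g1.png",np.hstack(r))
E
```

```text
(no output)
```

View pics/g1.png

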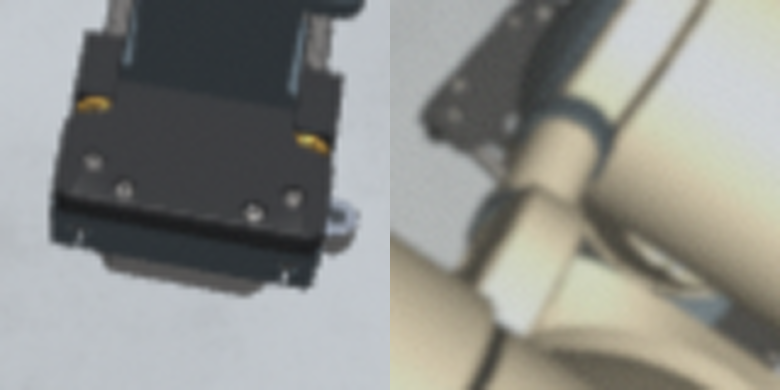

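Emit:
step_arm:
  targets:
    - [0,0,0,0,0,0]

```text
t: 4.85
ee_pos: [0.498, -0.2617, 0.0046]
tool_rot: [-1.468, -0.664, 0.662]
force: [-0.2, 0.0, -1.2]
grip_width: 0.0303
```

```bash
python3 go.py 0.4974 -0.2615 0.0045 48.6; python3 - <<'E'
from h import *
im=viewer.snapshot("top")[:,:,::-1]
cv2.imwrite("pics/t2.png",im)
E
```

```text
t 4.85 pos [ 0.498  -0.2617  0.0046] jaw 48.65 q6 -1.44 q1 -0.59 F [-0.2  0.  -1.2] T [-0.04  0.   -0.03] w 0.0303
 shift [-0.0002  0.0001  0.0006] turn [0.0014 0.0009 0.0006]  shift after turn [-0.0002  0.0001  0.0006]
```

View pics/t2.png

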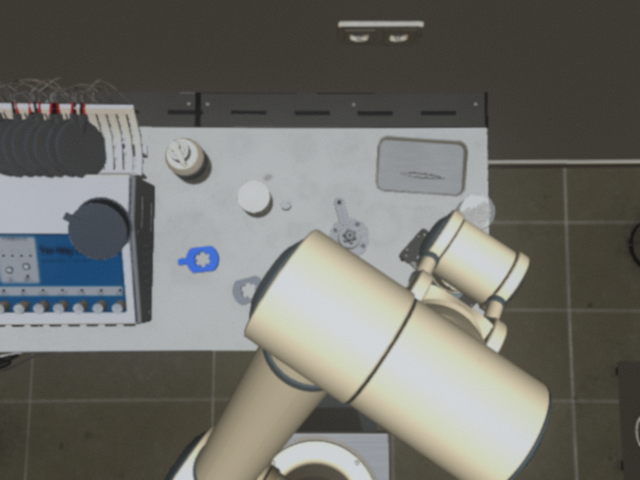

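```bash
python3 - <<'E'
from h import *
print(topix('scene',[[.4934,-.2503,.1242],[.4934,-.2503,.1842],[.498,-.2617,.0046]]))
im=cv2.imread('pics/s1.png'); cv2.imwrite('pics/s1c.png',cv2.resize(im[180:380,300:460],(640,800))[:600])
im=viewer.snapshot('scene')[:,:,::-1]
cv2.imwrite('pics/s2c.png',cv2.resize(im[230:380,300:460],(640,600),interpolation=cv2.INTER_CUBIC))
E
```

```text
[[376.38365187 302.86312214]
 [379.69830436 278.10002   ]
 [376.94970982 349.02277999]]
```

View pics/s1c.png

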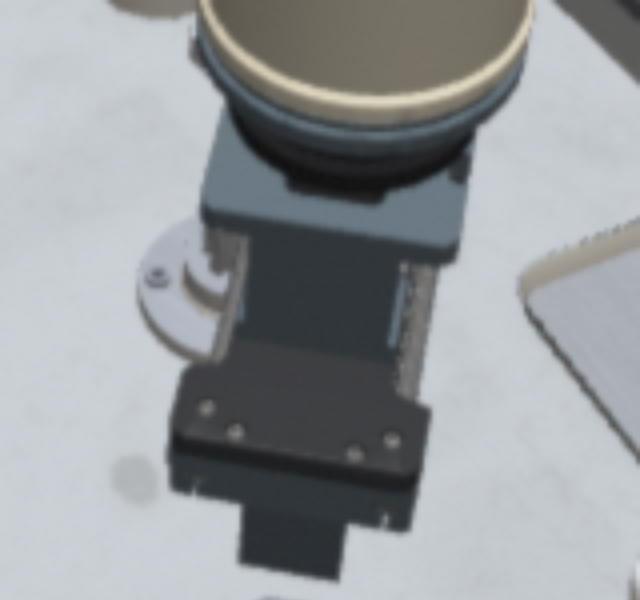

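View pics/s2c.png

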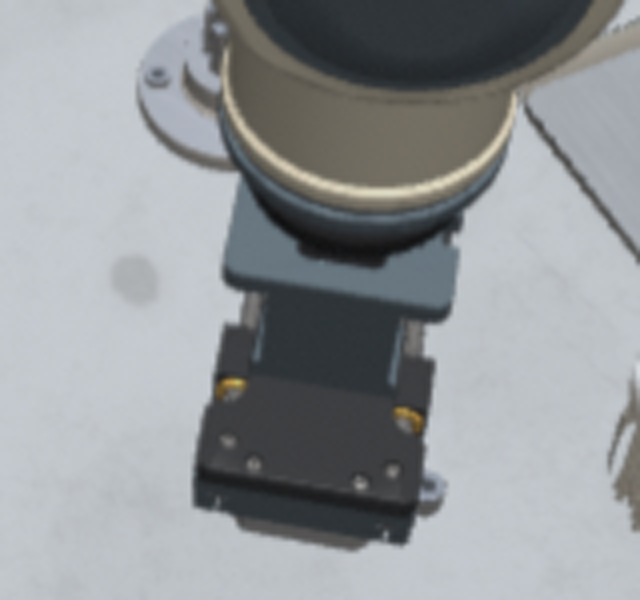

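```bash
python3 - <<'E'
from h import *
j=np.radians(47.69); u=np.array([np.cos(j),np.sin(j),0]); v=np.array([-u[1],u[0],0])
for c,hw,name in((np.array([.4934,-.2503,.1242]),.0456,'open'),(np.array([.498,-.2617,.0046]),.015,'closed'),(np.array([.498,-.2617,.0046]),.028,'28')):
  for s in(-1,1):
    P=[c+s*u*(hw+d)+w*v+[0,0,z] for d in(0,.0134) for w in(-.016,.016) for z in(0,.05)]
    print(name,s,topix('scene',P).round(0).tolist())
im=cv2.imread('pics/s1.png')
E
```

```text
open -1 [[382.0, 331.0], [386.0, 311.0], [360.0, 327.0], [362.0, 307.0], [381.0, 339.0], [384.0, 319.0], [358.0, 335.0], [360.0, 315.0]]
open 1 [[392.0, 280.0], [395.0, 260.0], [371.0, 277.0], [373.0, 256.0], [393.0, 274.0], [396.0, 253.0], [372.0, 270.0], [375.0, 249.0]]
closed -1 [[385.0, 359.0], [388.0, 343.0], [366.0, 355.0], [368.0, 339.0], [384.0, 366.0], [387.0, 350.0], [364.0, 362.0], [366.0, 346.0]]
closed 1 [[388.0, 343.0], [391.0, 326.0], [369.0, 339.0], [371.0, 323.0], [389.0, 336.0], [392.0, 319.0], [370.0, 332.0], [372.0, 316.0]]
28 -1 [[384.0, 366.0], [387.0, 350.0], [364.0, 362.0], [366.0, 346.0], [383.0, 374.0], [386.0, 358.0], [363.0, 370.0], [365.0, 354.0]]
28 1 [[389.0, 336.0], [392.0, 320.0], [370.0, 333.0], [372.0, 316.0], [390.0, 329.0], [393.0, 313.0], [371.0, 326.0], [374.0, 309.0]]
```

```bash
python3 - <<'E'
from h import *
for j,c in((47.69,np.array([.4934,-.2503,.1242])),(48.65,np.array([.498,-.2617,.0046]))):
  j=np.radians(j); u=np.array([np.cos(j),np.sin(j),0]); v=np.array([-u[1],u[0],0])
  P=[c-u*.089+w*v+[0,0,.079] for w in(-.038,.038)]
  print(topix('scene',P).round(0).tolist())
E
```

```text
[[400.0, 330.0], [340.0, 318.0]]
[[399.0, 380.0], [346.0, 370.0]]
```

Emit:
step_arm:
  targets:
    - [0,0,0,0,0,0]
    - [0,0,0,0,0,0]
    - [0,0,0,0,0,0]
    - [0,0,0,0,0,0]
  claw: 0.0912

```text
t: 5.35
ee_pos: [0.498, -0.2617, 0.0046]
tool_rot: [-1.468, -0.664, 0.662]
force: [0.6, 0.3, -0.1]
grip_width: 0.059
```

```bash
python3 go.py 0.4974 -0.2615 0.0045 48.6; python3 - <<'E'
from h import *
im=viewer.snapshot('scene')[:,:,::-1]
cv2.imwrite('pics/s3c.png',cv2.resize(im[280:400,300:460],(800,600),interpolation=cv2.INTER_CUBIC))
E
```

```text
t 5.35 pos [ 0.498  -0.2617  0.0046] jaw 48.65 q6 -1.44 q1 -0.59 F [ 0.6  0.3 -0.1] T [ 0.01  0.   -0.01] w 0.0590
 shift [-0.0002  0.0001  0.0006] turn [0.0014 0.0009 0.0006]  shift after turn [-0.0002  0.0001  0.0006]
```

View pics/s3c.png

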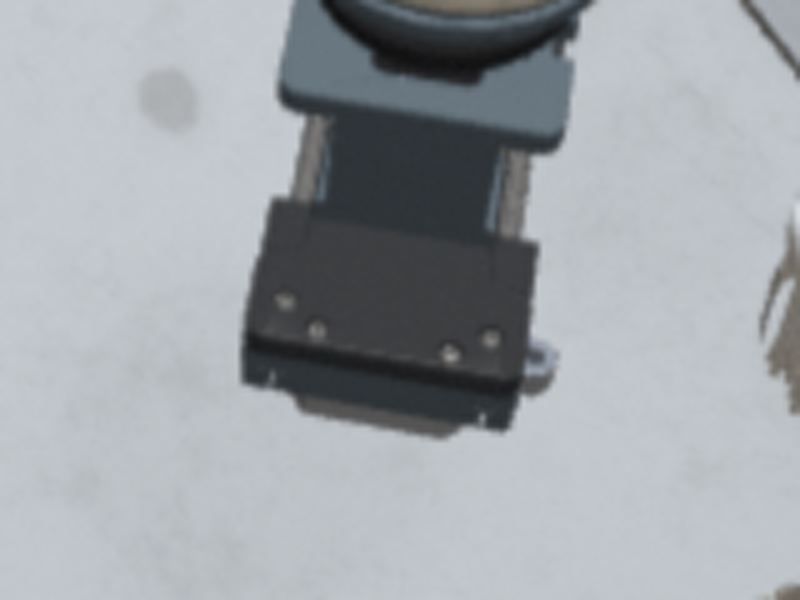

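Emit:
step_arm:
  targets:
    - [0,0,0,0,0,0]
    - [0,0,0,0,0,0]
    - [0,0,0,0,0,0]
    - [0,0,0,0,0,0]
    - [0,0,0,0,0,0]

```text
t: 5.9
ee_pos: [0.498, -0.2617, 0.0046]
tool_rot: [-1.468, -0.664, 0.662]
force: [0.3, 0.2, -0.3]
grip_width: 0.0917
```

```bash
python3 go.py 0.4974 -0.2615 0.0045 48.6; python3 - <<'E'
from h import *
im=viewer.snapshot('scene')[:,:,::-1]
cv2.imwrite('pics/s4c.png',cv2.resize(im[280:400,300:460],(800,600),interpolation=cv2.INTER_CUBIC))
E
```

```text
t 5.90 pos [ 0.498  -0.2617  0.0046] jaw 48.65 q6 -1.44 q1 -0.59 F [ 0.3  0.2 -0.3] T [-0.06 -0.01 -0.05] w 0.0917
 shift [-0.0002  0.0001  0.0006] turn [0.0013 0.0009 0.0006]  shift after turn [-0.0002  0.0001  0.0006]
```

View pics/s4c.png

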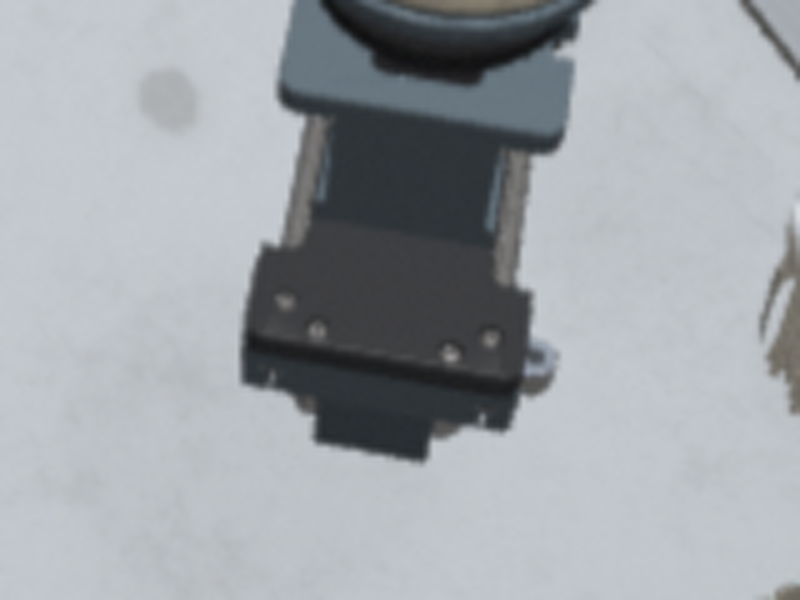

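The gripper appears 12 to 15 px higher than its reported pose would put it, which is about 30 mm too high. That also explains why it closed over the disc without touching it. I'll feel for the surface going down, fingers open.

Emit:
step_arm:
  targets:
    - [0,0.003,0.0005,0,0,0]
    - [0,0.003,0,0,0,0]
    - [0,0,0,0,0,0]

```text
t: 6.25
ee_pos: [0.4975, -0.2614, -0.0019]
tool_rot: [-1.468, -0.664, 0.662]
force: [0.9, 0.4, 0.0]
grip_width: 0.0913
```

```bash
python3 go.py 0.4974 -0.2615 0.0 48.6
```

```text
t 6.25 pos [ 0.4975 -0.2614 -0.0019] jaw 48.65 q6 -1.44 q1 -0.59 F [0.9 0.4 0. ] T [-0.04 -0.05 -0.01] w 0.0913
 shift [-0.0002 -0.0019 -0.    ] turn [0.0013 0.0009 0.0005]  shift after turn [-0.0002 -0.0019 -0.    ]
```

Emit:
step_arm:
  targets:
    - [0,0.004,0,0,0,0]
    - [0,0.004,0,0,0,0]
    - [0,0,0,0,0,0]

```text
t: 6.55
ee_pos: [0.4975, -0.2613, -0.0108]
tool_rot: [-1.468, -0.664, 0.663]
force: [-0.2, -0.9, -0.1]
grip_width: 0.0912
```

Emit:
step_arm:
  targets:
    - [0,0.004,0,0,0,0]
    - [0,0.003,0,0,0,0]
    - [0,0,0,0,0,0]

```text
t: 6.85
ee_pos: [0.4974, -0.2613, -0.0186]
tool_rot: [-1.468, -0.664, 0.663]
force: [0.7, -0.3, -0.4]
grip_width: 0.0914
```

Emit:
step_arm:
  targets:
    - [0,0.003,0,0,0,0]
    - [0,0,0,0,0,0]

```text
t: 7.05
ee_pos: [0.4974, -0.2612, -0.0219]
tool_rot: [-1.468, -0.664, 0.663]
force: [-0.1, -0.0, -0.1]
grip_width: 0.091
```

```bash
python3 go.py 0.4974 -0.2615 -0.02 48.6; python3 - <<'E'
from h import *
im=viewer.snapshot('scene')[:,:,::-1]
cv2.imwrite('pics/s5c.png',cv2.resize(im[280:400,300:460],(800,600),interpolation=cv2.INTER_CUBIC))
E
```

```text
t 7.05 pos [ 0.4974 -0.2612 -0.0219] jaw 48.65 q6 -1.44 q1 -0.59 F [-0.1 -0.  -0.1] T [-0.04  0.04  0.02] w 0.0910
 shift [-0.0002 -0.0019 -0.0002] turn [0.0008 0.0009 0.0005]  shift after turn [-0.0002 -0.0019 -0.0002]
```

View pics/s5c.png

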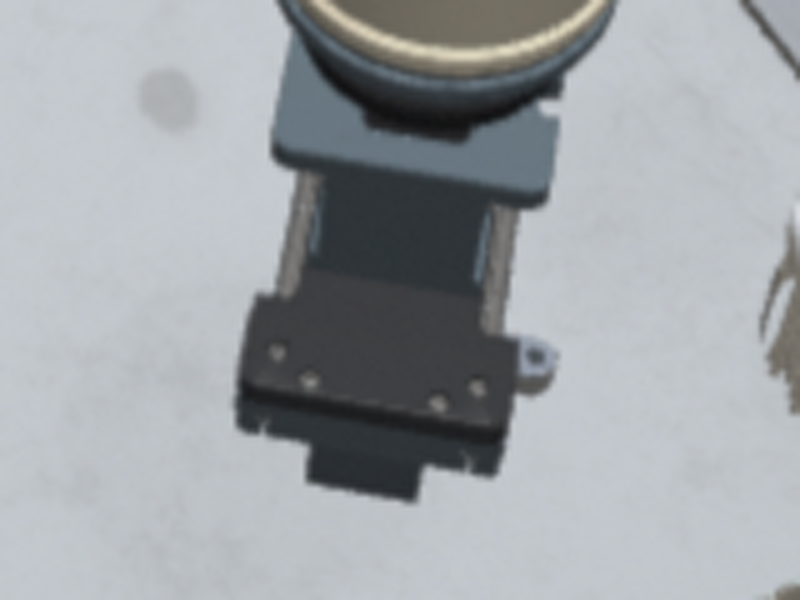

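Emit:
step_arm:
  targets:
    - [0,0.004,0,0,0,0]
    - [0,0,0,0,0,0]

```text
t: 7.3
ee_pos: [0.4983, -0.2618, -0.0228]
tool_rot: [-1.47, -0.665, 0.662]
force: [-0.2, 0.0, 0.3]
grip_width: 0.0913
```

Emit:
step_arm:
  targets:
    - [0,0.003,0,0,0,0]
    - [0,0,0,0,0,0]

```text
t: 7.5
ee_pos: [0.4989, -0.2622, -0.0227]
tool_rot: [-1.473, -0.667, 0.661]
force: [1.0, -0.6, 0.1]
grip_width: 0.0909
```

Emit:
step_arm:
  targets:
    - [0,0.002,0,0,0,0]
    - [0,0,0,0,0,0]

```text
t: 7.7
ee_pos: [0.4994, -0.2626, -0.0231]
tool_rot: [-1.475, -0.668, 0.661]
force: [-0.8, -0.2, -0.2]
grip_width: 0.0913
```

```bash
python3 - <<'E'
from h import *
o=env.observe(); print(o)
im=viewer.snapshot('scene')[:,:,::-1]
cv2.imwrite('pics/s6.png',im)
# tip projection
j=np.radians(48.65);u=np.array([np.cos(j),np.sin(j),0]);v=np.array([-u[1],u[0],0]);c=np.array([.4974,-.2612,0])
for z in(0,.005,.01,.015,.02): print(z,topix('scene',[c-u*.059+w*v+[0,0,z] for w in(-.016,.016)]).round(1).tolist())
E
```

```text
{'t': 7.7, 'q': array([-5.89846066e-01,  6.95014164e-01,  1.69710089e+00,  2.15927148e-05,
        7.40630180e-01, -1.43960137e+00]), 'joint_vel': array([-2.10758099e-04, -7.53147221e-03, -5.37108095e-03, -3.66050889e-04,
       -1.32067313e-03,  8.04481600e-05]), 'joint_torque': array([ 1.32961135e-02, -8.78570223e+01, -1.99917340e+01, -3.91808746e-02,
        1.61249894e-01,  6.02345957e-03]), 'ee_pos': array([ 0.4994311 , -0.26256043, -0.02309641]), 'tool_rot': array([-1.4745595 , -0.66816603,  0.66061854]), 'force': array([-0.77839894, -0.23105674, -0.19543232]), 'torque': array([-0.01205515,  0.06931506,  0.03288929]), 'grip_width': 0.09131678848057692}
0 [[381.0, 385.1], [360.7, 381.3]]
0.005 [[381.3, 383.6], [360.9, 379.8]]
0.01 [[381.6, 382.1], [361.1, 378.3]]
0.015 [[381.9, 380.6], [361.3, 376.7]]
0.02 [[382.1, 379.0], [361.5, 375.2]]
```

View pics/s6.png

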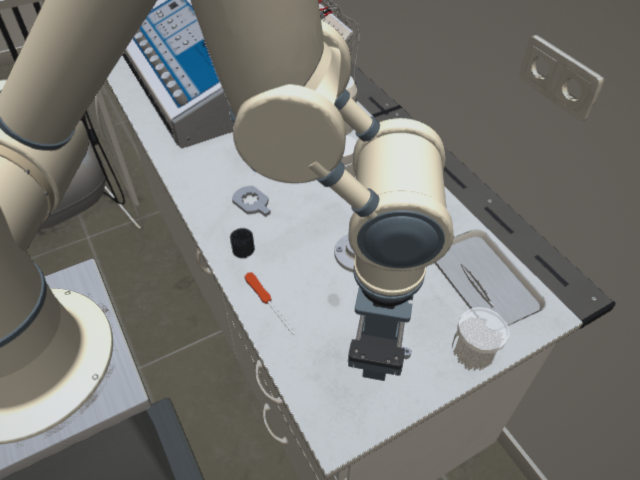

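The "stall" at z_rep about -0.023 is the fingertips on the table; the zero rows relaxed the force. The reported TCP is therefore about 22 mm too low. I'll work with true tip z = z_rep + 0.0225.

```bash
python3 go.py 0.4974 -0.2615 -0.0185 48.6
```

```text
t 7.75 pos [ 0.4995 -0.2626 -0.0232] jaw 48.69 q6 -1.44 q1 -0.59 F [0.4 0.  0.6] T [-0.06 -0.01  0.07] w 0.0914
 shift [-0.0006 -0.0047  0.0023] turn [0.0089 0.0015 0.0012]  shift after turn [-0.0006 -0.0047  0.0023]
```

Emit:
step_arm:
  targets:
    - [-0.0006,-0.005,0.002,0.009,0.0015,0.001]
    - [0,0,0,0,0,0]

```text
t: 7.95
ee_pos: [0.4974, -0.2616, -0.0182]
tool_rot: [-1.466, -0.662, 0.663]
force: [-0.1, -0.2, -0.2]
grip_width: 0.0914
```

Emit:
step_arm:
  targets:
    - [0,0,0,0,0,0]
    - [0,0,0,0,0,0]
    - [0,0,0,0,0,0]
    - [0,0,0,0,0,0]
    - [0,0,0,0,0,0]
    - [0,0,0,0,0,0]
  claw: 0.03
  force: 25

```text
t: 8.55
ee_pos: [0.4972, -0.2615, -0.0186]
tool_rot: [-1.466, -0.662, 0.663]
force: [-0.7, 0.2, 2.1]
grip_width: 0.0554
```

```bash
python3 go.py 0.4974 -0.2615 -0.0185 48.6
```

```text
t 8.55 pos [ 0.4972 -0.2615 -0.0186] jaw 48.59 q6 -1.44 q1 -0.59 F [-0.7  0.2  2.1] T [ 0.01  0.05 -0.01] w 0.0554
 shift [ 0.0001 -0.0001 -0.0001] turn [-0.0017 -0.0002  0.    ]  shift after turn [ 0.0001 -0.0001 -0.0001]
```

Emit:
step_arm:
  targets:
    - [0,-0.02,0,0,0,0]
    - [0,-0.04,0,0,0,0]
    - [0,-0.045,0,0,0,0]
    - [0,-0.01,0,0,-0.12,0]
    - [0,0,0,0,-0.12,0]
    - [0,0,0,0,-0.12,0]
    - [0,0,0,0,-0.12,0]
    - [0,0,0,0,0,0]

```text
t: 9.35
ee_pos: [0.4964, -0.2611, 0.1005]
tool_rot: [-1.304, -1.04, 1.042]
force: [-0.1, -0.7, -0.4]
grip_width: 0.0556
```

```bash
python3 go.py 0.578 -0.075 0.095 77;  python3 - <<'E'
from h import *
im=viewer.snapshot('scene')[:,:,::-1]
cv2.imwrite('pics/s7.png',im)
E
```

```text
t 9.35 pos [ 0.4964 -0.2611  0.1005] jaw 77.09 q6 -1.94 q1 -0.59 F [-0.1 -0.7 -0.4] T [-0.01  0.01 -0.03] w 0.0556
 shift [ 0.1996  0.0057 -0.0379] turn [-0.0035  0.0015  0.0016]  shift after turn [ 0.1996  0.0055 -0.0376]
```

View pics/s7.png

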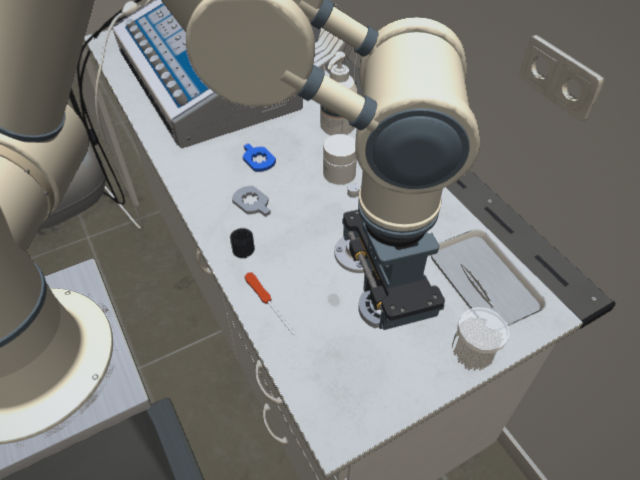

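```bash
cat > ov.py <<'E'
from fit import *
def overlay(n,im,kind,pose,z0,out,c,w=80,sc=7):
    x0=np.array(c)-w//2
    o=cv2.resize(im[x0[1]:x0[1]+w,x0[0]:x0[0]+w],(w*sc,w*sc),interpolation=cv2.INTER_CUBIC)
    th=.014 if kind=='disc' else .011
    outs,h=plate_polys(kind=='disc')
    ca,sa=np.cos(pose[2]),np.sin(pose[2])
    for z,col in((z0,(0,255,0)),(z0+th,(0,0,255))):
        for P in outs+[h]:
            P=P@np.array([[ca,sa],[-sa,ca]])+pose[:2]
            q=(topix(n,np.c_[P,np.full(len(P),z)])-x0+.5)*sc
            cv2.polylines(o,[q.astype(int)],True,col,1)
    cv2.imwrite(out,o)
E
python3 - <<'E'
from ov import *
im=cv2.imread('pics/s7.png')
overlay('scene',im,'disc',(.4964,-.2611,np.radians(-12.9)),.119,'pics/o7.png',(390,305))
E
```

```text
(no output)
```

View pics/o7.png

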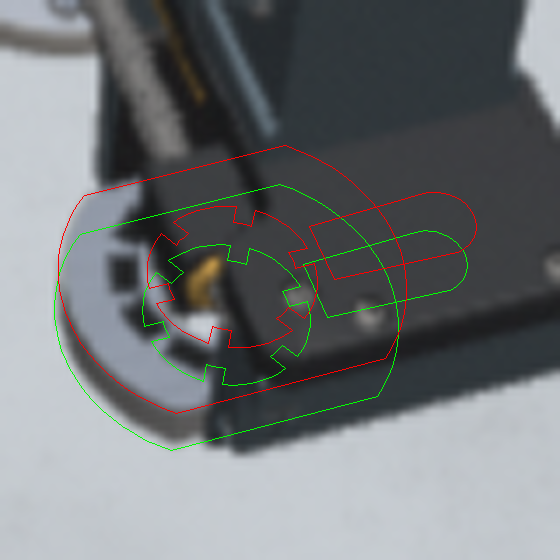

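Emit:
step_arm:
  targets:
    - [0.035,0,-0.007,-0.003,0,0.002]
    - [0.04,0,-0.008,0,0,0]
    - [0.04,0,-0.008,0,0,0]
    - [0.04,0,-0.008,0,0,0]
    - [0.03,0,-0.006,0,0,0]
    - [0,0,0,0,0,0]

```text
t: 10.0
ee_pos: [0.5784, -0.0849, 0.0992]
tool_rot: [-1.32, -1.015, 1.017]
force: [0.9, -0.8, -1.1]
grip_width: 0.0556
```

```bash
python3 go.py 0.578 -0.075 0.0625 77
```

```text
t 10.00 pos [ 0.5784 -0.0849  0.0992] jaw 75.11 q6 -1.56 q1 -0.25 F [ 0.9 -0.8 -1.1] T [-0.03  0.06  0.03] w 0.0556
 shift [0.0094 0.0367 0.0029] turn [-0.0013 -0.0329 -0.0005]  shift after turn [0.0095 0.0367 0.0026]
```

Emit:
step_arm:
  targets:
    - [0.0095,0.015,0.003,-0.001,-0.033,0]
    - [0,0.018,0,0,0,0]
    - [0,0,0,0,0,0]

```text
t: 10.3
ee_pos: [0.5779, -0.0742, 0.0652]
tool_rot: [-1.311, -1.034, 1.036]
force: [-0.3, 0.9, -0.8]
grip_width: 0.0559
```

```bash
python3 go.py 0.578 -0.075 0.0555 77;python3 - <<'E'
from ov import *
o=env.observe(); M=R.from_rotvec(o['tool_rot']).as_matrix(); t=np.arctan2(M[1,0],M[0,0])-np.pi/2; p=o['ee_pos']
for n,c in(('scene',(365,225)),('top',(350,230))):
    im=np.ascontiguousarray(viewer.snapshot(n)[:,:,::-1]); cv2.imwrite(f'pics/v8_{n}.png',im)
    overlay(n,im,'disc',(p[0],p[1],t),p[2]+.0185,f'pics/o8_{n}.png',c)
a=cv2.imread('pics/o8_scene.png');b=cv2.imread('pics/v8_top.png')
cv2.imwrite('pics/o8.png',np.hstack([cv2.resize(a,(390,390)),cv2.resize(b[190:270,310:390],(390,390))]))
E
```

```text
t 10.30 pos [ 0.5779 -0.0742  0.0652] jaw 76.59 q6 -1.57 q1 -0.23 F [-0.3  0.9 -0.8] T [ 0.04  0.03 -0.06] w 0.0559
 shift [-0.0008  0.0097 -0.0003] turn [-0.0002 -0.0072 -0.0008]  shift after turn [-0.0008  0.0097 -0.0003]
```

View pics/o8.png

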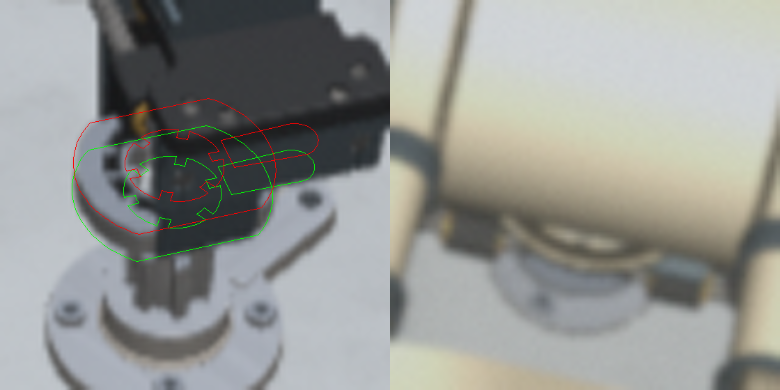

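Emit:
step_arm:
  targets:
    - [-0.0008,0.006,0,0,-0.007,0]
    - [0,0.006,0,0,0,0]
    - [0,0.004,0,0,0,0]

```text
t: 10.7
ee_pos: [0.5801, -0.0769, 0.0523]
tool_rot: [-1.314, -1.042, 1.037]
force: [-0.6, -0.4, -1.0]
grip_width: 0.0559
```

Emit:
step_arm:
  targets:
    - [0,0.002,0,0,0,0]

```text
t: 10.8
ee_pos: [0.58, -0.0771, 0.05]
tool_rot: [-1.314, -1.041, 1.037]
force: [-0.2, 0.4, -1.0]
grip_width: 0.0559
```

Emit:
step_arm:
  targets:
    - [0,0.002,0,0,0,0]

```text
t: 10.9
ee_pos: [0.58, -0.0772, 0.0478]
tool_rot: [-1.314, -1.041, 1.036]
force: [-0.2, 0.1, -0.9]
grip_width: 0.0558
```

```bash
python3 go.py 0.578 -0.075 0.0415 77
```

```text
t 10.90 pos [ 0.58   -0.0772  0.0478] jaw 76.81 q6 -1.57 q1 -0.23 F [-0.2  0.1 -0.9] T [ 0.01 -0.02  0.02] w 0.0558
 shift [0.0017 0.0063 0.0025] turn [ 0.0056 -0.0033 -0.0009]  shift after turn [0.0017 0.0063 0.0025]
```

Emit:
step_arm:
  targets:
    - [0.0017,0,0.0025,0.0055,-0.003,-0.001]
    - [0,0,0,0,0,0]

```text
t: 11.1
ee_pos: [0.5776, -0.0748, 0.0476]
tool_rot: [-1.307, -1.04, 1.04]
force: [-1.0, -1.2, -1.7]
grip_width: 0.056
```

```bash
python3 go.py 0.578 -0.075 0.0415 77
```

```text
t 11.10 pos [ 0.5776 -0.0748  0.0476] jaw 76.99 q6 -1.58 q1 -0.23 F [-1.  -1.2 -1.7] T [-0.    0.01  0.04] w 0.0560
 shift [-0.0001  0.0061 -0.0004] turn [-0.0008 -0.0003  0.0002]  shift after turn [-0.0001  0.0061 -0.0004]
```

Emit:
step_arm:
  targets:
    - [0,0.003,-0.0004,0,0,0]

```text
t: 11.2
ee_pos: [0.5783, -0.0749, 0.0449]
tool_rot: [-1.308, -1.04, 1.04]
force: [0.5, 0.0, -1.1]
grip_width: 0.0556
```

Emit:
step_arm:
  targets:
    - [0,0.002,0,0,0,0]

```text
t: 11.3
ee_pos: [0.5783, -0.0748, 0.0427]
tool_rot: [-1.308, -1.04, 1.04]
force: [-0.2, -0.8, -1.7]
grip_width: 0.0557
```

Emit:
step_arm:
  targets:
    - [0,0.002,0,0,0,0]

```text
t: 11.4
ee_pos: [0.5784, -0.0748, 0.0406]
tool_rot: [-1.308, -1.041, 1.04]
force: [0.5, -0.2, -1.8]
grip_width: 0.0559
```

```bash
python3 go.py 0.578 -0.075 0.0415 77
```

```text
t 11.40 pos [ 0.5784 -0.0748  0.0406] jaw 77.00 q6 -1.58 q1 -0.23 F [ 0.5 -0.2 -1.8] T [ 0.07 -0.   -0.01] w 0.0559
 shift [-0.0003 -0.0009  0.0004] turn [ 0.     -0.      0.0002]  shift after turn [-0.0003 -0.0009  0.0004]
```

Emit:
step_arm:
  targets:
    - [0,0.002,0,0,0,0]

```text
t: 11.5
ee_pos: [0.5784, -0.0748, 0.0384]
tool_rot: [-1.308, -1.041, 1.04]
force: [0.6, 0.1, -1.1]
grip_width: 0.056
```

Emit:
step_arm:
  targets:
    - [0,0.002,0,0,0,0]

```text
t: 11.6
ee_pos: [0.5784, -0.0748, 0.0361]
tool_rot: [-1.308, -1.04, 1.04]
force: [-0.2, -0.2, -1.2]
grip_width: 0.0557
```

Emit:
step_arm:
  targets:
    - [0,0.002,0,0,0,0]

```text
t: 11.7
ee_pos: [0.5784, -0.0748, 0.034]
tool_rot: [-1.308, -1.041, 1.04]
force: [-0.1, 0.4, -1.4]
grip_width: 0.0556
```

Emit:
step_arm:
  targets:
    - [0,0.002,0,0,0,0]

```text
t: 11.8
ee_pos: [0.5784, -0.0748, 0.0317]
tool_rot: [-1.308, -1.04, 1.04]
force: [-0.2, -0.5, -1.4]
grip_width: 0.056
```

```bash
python3 go.py 0.578 -0.075 0.0115 77
```

```text
t 11.80 pos [ 0.5784 -0.0748  0.0317] jaw 77.00 q6 -1.58 q1 -0.23 F [-0.2 -0.5 -1.4] T [ 0.08  0.01 -0.01] w 0.0560
 shift [-0.0002  0.0202  0.0004] turn [-0.     -0.      0.0002]  shift after turn [-0.0002  0.0202  0.0004]
```

It passed the spline tops freely, with no force 9 mm below them. I'm continuing down.

Emit:
step_arm:
  targets:
    - [0,0.003,0,0,0,0]
    - [0,0.003,0,0,0,0]

```text
t: 12.0
ee_pos: [0.5785, -0.0749, 0.0253]
tool_rot: [-1.308, -1.041, 1.04]
force: [-0.0, 0.3, -1.3]
grip_width: 0.0556
```

Emit:
step_arm:
  targets:
    - [0,0.003,0,0,0,0]
    - [0,0.003,0,0,0,0]

```text
t: 12.2
ee_pos: [0.5785, -0.0748, 0.0187]
tool_rot: [-1.308, -1.041, 1.04]
force: [-0.0, 0.5, -1.6]
grip_width: 0.0557
```

Emit:
step_arm:
  targets:
    - [0,0.003,0,0,0,0]

```text
t: 12.3
ee_pos: [0.5784, -0.0748, 0.0155]
tool_rot: [-1.308, -1.041, 1.04]
force: [-0.4, -0.2, -1.6]
grip_width: 0.0554
```

Emit:
step_arm:
  targets:
    - [0,0.002,0,0,0,0]

```text
t: 12.4
ee_pos: [0.5784, -0.0748, 0.0131]
tool_rot: [-1.308, -1.04, 1.04]
force: [-0.6, 0.2, -1.9]
grip_width: 0.0557
```

```bash
python3 go.py 0.578 -0.075 0.0115 77
```

```text
t 12.40 pos [ 0.5784 -0.0748  0.0131] jaw 77.00 q6 -1.58 q1 -0.23 F [-0.6  0.2 -1.9] T [ 0.01 -0.03 -0.02] w 0.0557
 shift [-0.0003  0.0016  0.0003] turn [-0.0001 -0.      0.0002]  shift after turn [-0.0003  0.0016  0.0003]
```

Emit:
step_arm:
  targets:
    - [0,0.001,0,0,0,0]

```text
t: 12.5
ee_pos: [0.5783, -0.0748, 0.0118]
tool_rot: [-1.308, -1.04, 1.04]
force: [-0.2, -0.1, -1.9]
grip_width: 0.0558
```

Emit:
step_arm:
  targets:
    - [0,0.001,0,0,0,0]

```text
t: 12.6
ee_pos: [0.5783, -0.0748, 0.0113]
tool_rot: [-1.308, -1.04, 1.04]
force: [-7.5, 1.1, 31.8]
grip_width: 0.0558
```

Emit:
step_arm:
  targets:
    - [0,0.001,0,0,0,0]

```text
t: 12.7
ee_pos: [0.5784, -0.0748, 0.0113]
tool_rot: [-1.308, -1.041, 1.04]
force: [-9.3, 1.1, 28.0]
grip_width: 0.0555
```

On the shoulder at z_rep 0.0113. I'm relaxing the force, then releasing.

Emit:
step_arm:
  targets:
    - [0,-0.0005,0,0,0,0]
    - [0,0,0,0,0,0]

```text
t: 12.9
ee_pos: [0.5786, -0.0749, 0.0125]
tool_rot: [-1.309, -1.041, 1.04]
force: [0.5, -0.2, -1.1]
grip_width: 0.0559
```

Emit:
step_arm:
  targets:
    - [0,0,0,0,0,0]
    - [0,0,0,0,0,0]
    - [0,0,0,0,0,0]
    - [0,0,0,0,0,0]
  claw: 0.084

```text
t: 13.3
ee_pos: [0.5789, -0.075, 0.0124]
tool_rot: [-1.309, -1.042, 1.04]
force: [0.3, -0.1, 0.2]
grip_width: 0.0829
```

```bash
python3 go.py 0.578 -0.075 0.095 77
```

```text
t 13.30 pos [ 0.5789 -0.075   0.0124] jaw 77.00 q6 -1.58 q1 -0.23 F [ 0.3 -0.1  0.2] T [ 0.04  0.01 -0.03] w 0.0829
 shift [-0.0002 -0.0826  0.0007] turn [0.0015 0.0001 0.0001]  shift after turn [-0.0002 -0.0826  0.0008]
```

Next I'll lift straight up and then head to the separator, turning on the way.

Emit:
step_arm:
  targets:
    - [0,-0.02,0,0,0,0]
    - [0,-0.04,0,0,0,0]
    - [0,-0.045,0,0,0,0]
    - [0,-0.015,0,0,0,0]
  claw: 0.0912

```text
t: 13.7
ee_pos: [0.5768, -0.0745, 0.1333]
tool_rot: [-1.304, -1.037, 1.042]
force: [-0.2, -0.5, -0.8]
grip_width: 0.0915
```

```bash
python3 go.py 0.4612 0.1482 0.095 15.8
```

```text
t 13.70 pos [ 0.5768 -0.0745  0.1333] jaw 76.99 q6 -1.58 q1 -0.23 F [-0.2 -0.5 -0.8] T [0.02 0.03 0.04] w 0.0915
 shift [0.191  0.0391 0.1625] turn [-0.0048  1.068  -0.0027]  shift after turn [-0.0505  0.0383  0.2458]
```

Emit:
step_arm:
  targets:
    - [0.032,0,0.027,0,0,0]
    - [0.032,0,0.027,0,0,0]
    - [0.032,0,0.027,0,0,0]
    - [0.032,0,0.027,0,0,0]
    - [0.032,0,0.027,0,0,0]
    - [0.03,0,0.025,0,0,0]
    - [0,0,0,0,0.135,0]
    - [0,0,0,0,0.135,0]

```text
t: 14.5
ee_pos: [0.4618, 0.1535, 0.1371]
tool_rot: [-1.408, -0.834, 0.828]
force: [0.7, 0.4, -0.1]
grip_width: 0.0911
```

Emit:
step_arm:
  targets:
    - [0,0,0,0,0.135,0]
    - [0,0,0,0,0.135,0]
    - [0,0,0,0,0.135,0]
    - [0,0,0,0,0.135,0]
    - [0,0,0,0,0.135,0]
    - [0,0,0,0,0.12,0]

```text
t: 15.1
ee_pos: [0.4609, 0.1545, 0.1372]
tool_rot: [-1.563, -0.191, 0.185]
force: [-0.1, -1.1, -0.3]
grip_width: 0.091
```

```bash
python3 go.py 0.4612 0.1482 0.0 15.8;python3 - <<'E'
from ov import *
for n,c in(('scene',(365,235)),('top',(350,228))):
    im=np.ascontiguousarray(viewer.snapshot(n)[:,:,::-1]); cv2.imwrite(f'pics/v9_{n}.png',im)
    x,y=c; cv2.imwrite(f'pics/z9_{n}.png',cv2.resize(im[y-40:y+40,x-40:x+40],(390,390),interpolation=cv2.INTER_CUBIC))
cv2.imwrite('pics/z9.png',np.hstack([cv2.imread(f'pics/z9_{n}.png') for n in('scene','top')]))
E
```

```text
t 15.10 pos [0.4609 0.1545 0.1372] jaw 13.71 q6 -0.04 q1 0.20 F [-0.1 -1.1 -0.3] T [-0.07  0.01  0.02] w 0.0910
 shift [-0.0018  0.1372 -0.0061] turn [ 0.0008 -0.0365  0.0039]  shift after turn [-0.0015  0.1372 -0.0061]
```

View pics/z9.png

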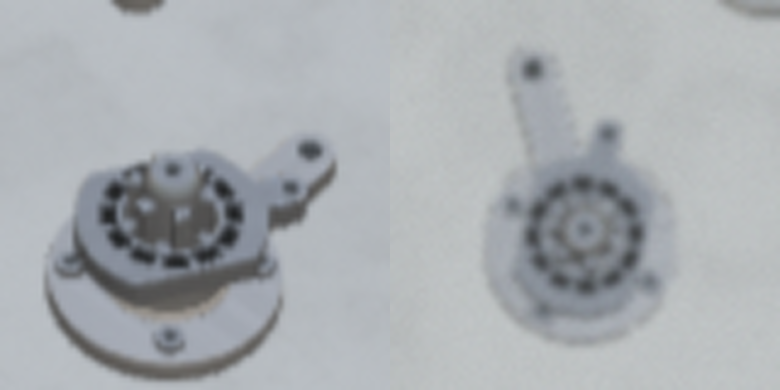

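View pics/v9_top.png

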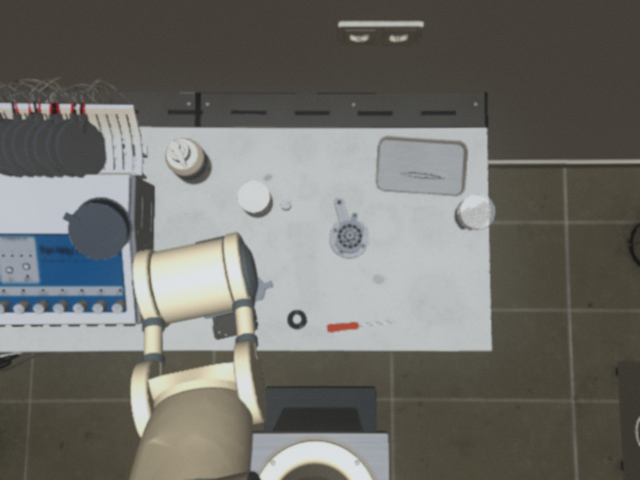

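The friction disc is flat on the shoulder, with its tab at (607,133) of the crop, near the torque arm. Next I'm going down on the separator.

Emit:
step_arm:
  targets:
    - [-0.0018,0.03,-0.006,0,-0.0365,0.004]
    - [0,0.04,0,0,0,0]
    - [0,0.04,0,0,0,0]
    - [0,0,0,0,0,0]

```text
t: 15.6
ee_pos: [0.4633, 0.1485, 0.0258]
tool_rot: [-1.559, -0.238, 0.229]
force: [0.3, 0.7, 0.3]
grip_width: 0.0911
```

```bash
python3 go.py 0.4612 0.1482 -0.0185 15.8
```

```text
t 15.60 pos [0.4633 0.1485 0.0258] jaw 17.08 q6 -0.11 q1 0.19 F [0.3 0.7 0.3] T [-0.07  0.02 -0.03] w 0.0911
 shift [-0.0024  0.0443  0.0005] turn [0.0014 0.0223 0.0056]  shift after turn [-0.0021  0.0443  0.0003]
```

Emit:
step_arm:
  targets:
    - [-0.0024,0.015,0.0005,0.001,0.022,0.006]
    - [0,0.015,0,0,0,0]
    - [0,0,0,0,0,0]

```text
t: 15.9
ee_pos: [0.4621, 0.1485, -0.0019]
tool_rot: [-1.56, -0.223, 0.223]
force: [-0.6, -0.7, -0.6]
grip_width: 0.0916
```

```bash
python3 go.py 0.4612 0.1482 -0.0185 15.8
```

```text
t 15.90 pos [ 0.4621  0.1485 -0.0019] jaw 16.27 q6 -0.10 q1 0.19 F [-0.6 -0.7 -0.6] T [-0.08  0.03 -0.  ] w 0.0916
 shift [-0.0009  0.0166 -0.    ] turn [0.0004 0.0083 0.0001]  shift after turn [-0.0009  0.0166 -0.0001]
```

Emit:
step_arm:
  targets:
    - [-0.001,0.008,0,0,0.008,0]
    - [0,0.0075,0,0,0,0]
    - [0,0,0,0,0,0]

```text
t: 16.2
ee_pos: [0.463, 0.1487, -0.015]
tool_rot: [-1.56, -0.222, 0.215]
force: [-0.8, -0.0, 0.5]
grip_width: 0.0909
```

```bash
python3 go.py 0.4612 0.1482 -0.0185 15.8
```

```text
t 16.20 pos [ 0.463   0.1487 -0.015 ] jaw 15.97 q6 -0.09 q1 0.19 F [-0.8 -0.   0.5] T [-0.06  0.    0.03] w 0.0909
 shift [-0.0019  0.0035  0.0001] turn [0.0008 0.003  0.0042]  shift after turn [-0.0019  0.0035  0.0001]
```

Emit:
step_arm:
  targets:
    - [-0.0019,0.0035,0,0.001,0.003,0.004]
    - [0,0,0,0,0,0]

```text
t: 16.4
ee_pos: [0.4615, 0.1482, -0.018]
tool_rot: [-1.56, -0.217, 0.216]
force: [-0.2, -0.0, 0.0]
grip_width: 0.0914
```

```bash
python3 go.py 0.4612 0.1482 -0.0185 15.8
```

```text
t 16.40 pos [ 0.4615  0.1482 -0.018 ] jaw 15.81 q6 -0.09 q1 0.19 F [-0.2 -0.   0. ] T [-0.09  0.03 -0.02] w 0.0914
 shift [-0.0003  0.0005  0.0001] turn [-0.0002  0.0003  0.0008]  shift after turn [-0.0003  0.0005  0.0001]
```

Emit:
step_arm:
  targets:
    - [0,0,0,0,0,0]
    - [0,0,0,0,0,0]
    - [0,0,0,0,0,0]
    - [0,0,0,0,0,0]
    - [0,0,0,0,0,0]
    - [0,0,0,0,0,0]
    - [0,0,0,0,0,0]
  claw: 0.03
  force: 25

```text
t: 17.1
ee_pos: [0.4617, 0.1482, -0.0176]
tool_rot: [-1.559, -0.218, 0.216]
force: [-0.4, 0.9, -0.1]
grip_width: 0.0557
```

```bash
python3 go.py 0.4612 0.1482 -0.0185 15.8
```

```text
t 17.10 pos [ 0.4617  0.1482 -0.0176] jaw 15.83 q6 -0.09 q1 0.19 F [-0.4  0.9 -0.1] T [-0.1   0.03 -0.03] w 0.0557
 shift [-0.0005  0.0009  0.0001] turn [-0.0002  0.0004  0.0013]  shift after turn [-0.0005  0.0009  0.0001]
```

Emit:
step_arm:
  targets:
    - [0,-0.02,0,0,0,0]
    - [0,-0.04,0,0,0,0]
    - [0,-0.045,0,0,0,0]
    - [0,-0.02,0,0,0.12,0]
    - [0,0,0,0,0.14,0]
    - [0,0,0,0,0.14,0]
    - [0,0,0,0,0.14,0]
    - [0,0,0,0,0.14,0]

```text
t: 17.9
ee_pos: [0.4604, 0.148, 0.1124]
tool_rot: [-1.545, 0.335, -0.334]
force: [0.2, -1.1, -2.2]
grip_width: 0.0554
```

Emit:
step_arm:
  targets:
    - [0,0,0,0,0.14,0]
    - [0,0,0,0,0.14,0]
    - [0,0,0,0,0.14,0]
    - [0,0,0,0,0.14,0]
    - [0,0,0,0,0.14,0]
    - [0,0,0,0,0.14,0]
    - [0,0,0,0,0.14,0]
    - [0,0,0,0,0.14,0]

```text
t: 18.7
ee_pos: [0.4581, 0.1476, 0.1115]
tool_rot: [-1.201, 1.229, -1.225]
force: [0.3, 0.3, -1.5]
grip_width: 0.0556
```

```bash
python3 go.py 0.578 -0.075 0.095 77; python3 - <<'E'
from ov import *
o=env.observe(); M=R.from_rotvec(o['tool_rot']).as_matrix(); t=np.arctan2(M[1,0],M[0,0])-np.pi/2; p=o['ee_pos']
im=np.ascontiguousarray(viewer.snapshot('scene')[:,:,::-1])
c=topix('scene',[p])[0].astype(int); print(c,np.degrees(t))
overlay('scene',im,'sep',(p[0],p[1],t),p[2]+.0177,'pics/o10.png',c)
E
```

```text
t 18.70 pos [0.4581 0.1476 0.1115] jaw -91.35 q6 1.78 q1 0.19 F [ 0.3  0.3 -1.5] T [-0.06  0.14 -0.03] w 0.0556
 shift [0.2197 0.0161 0.1252] turn [0.0042 0.2033 0.0009]  shift after turn [0.1899 0.0165 0.1669]
[243 160] -181.35092849477664
```

View pics/o10.png

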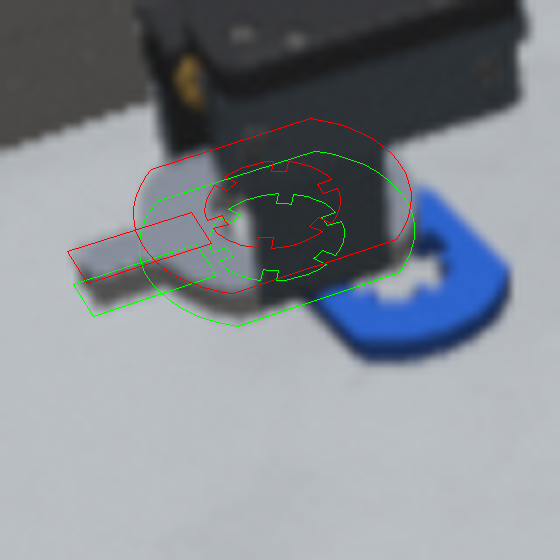

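Emit:
step_arm:
  targets:
    - [0.036,0,0.021,0.004,0,0]
    - [0.037,0,0.021,0,0,0]
    - [0.037,0,0.021,0,0,0]
    - [0.037,0,0.021,0,0,0]
    - [0.037,0,0.021,0,0,0]
    - [0.03,0,0.017,0,0,0]
    - [0,0,0,0,0.1,0]
    - [0,0,0,0,0.1,0]

```text
t: 19.55
ee_pos: [0.5772, -0.0787, 0.11]
tool_rot: [-1.104, 1.364, -1.362]
force: [0.1, -0.4, -1.9]
grip_width: 0.0554
```

```bash
python3 go.py 0.578 -0.075 0.065 77; python3 - <<'E'
from fit import *
# fit disc pose in v9 images via tab/outline: brute compare
for n in('scene','top'):
    im=cv2.imread(f'pics/v9_{n}.png').astype(float)
    b={'top':(.5769,-.075),'scene':(.579,-.0748)}[n]
    # eye of tab at ~46mm: print projected eye for angles
    for a in(-20,-13,-6):
        r=np.radians(a); print(n,a,topix(n,[[b[0]+.046*np.cos(r),b[1]+.046*np.sin(r),.044]]).round(1))
E
```

```text
t 19.55 pos [ 0.5772 -0.0787  0.11  ] jaw -102.05 q6 1.54 q1 -0.24 F [ 0.1 -0.4 -1.9] T [-0.02  0.2  -0.  ] w 0.0554
 shift [-0.0038  0.045   0.0001] turn [0.0019 0.0166 0.0009]  shift after turn [-0.0038  0.045  -0.0001]
scene -20 [[384.2 235.7]]
scene -13 [[383.3 233.4]]
scene -6 [[382.  231.3]]
top -20 [[356.1 216.7]]
top -13 [[353.6 216. ]]
top -6 [[351.1 215.6]]
```

Emit:
step_arm:
  targets:
    - [-0.004,0.02,0,0.002,0.017,0.001]
    - [0,0.02,0,0,0,0]
    - [0,0,0,0,0,0]

```text
t: 19.85
ee_pos: [0.5782, -0.0758, 0.0689]
tool_rot: [-1.094, 1.372, -1.373]
force: [-0.0, 0.2, -1.9]
grip_width: 0.0556
```

```bash
python3 go.py 0.578 -0.075 0.055 77
```

```text
t 19.85 pos [ 0.5782 -0.0758  0.0689] jaw -102.84 q6 1.56 q1 -0.23 F [-0.   0.2 -1.9] T [0.02 0.24 0.03] w 0.0556
 shift [-0.0007  0.0139 -0.0004] turn [-0.0006  0.0028 -0.0001]  shift after turn [-0.0007  0.0139 -0.0004]
```

Emit:
step_arm:
  targets:
    - [-0.0007,0.007,-0.0004,0,0.003,0]
    - [0,0.006,0,0,0,0]
    - [0,0,0,0,0,0]

```text
t: 20.15
ee_pos: [0.5782, -0.0749, 0.0562]
tool_rot: [-1.095, 1.371, -1.372]
force: [0.1, 0.2, -2.1]
grip_width: 0.0553
```

```bash
python3 go.py 0.5782 -0.075 0.0423 77;python3 - <<'E'
from ov import *
o=env.observe(); M=R.from_rotvec(o['tool_rot']).as_matrix(); t=np.arctan2(M[1,0],M[0,0])-np.pi/2; p=o['ee_pos']
im=np.ascontiguousarray(viewer.snapshot('scene')[:,:,::-1])
overlay('scene',im,'sep',(p[0],p[1],t),p[2]+.0177,'pics/o11.png',(360,228))
E
```

```text
t 20.15 pos [ 0.5782 -0.0749  0.0562] jaw -102.78 q6 1.56 q1 -0.23 F [ 0.1  0.2 -2.1] T [ 0.    0.21 -0.05] w 0.0553
 shift [ 0.0001  0.0139 -0.    ] turn [-0.001   0.0038 -0.0001]  shift after turn [0.0001 0.0139 0.    ]
```

View pics/o11.png

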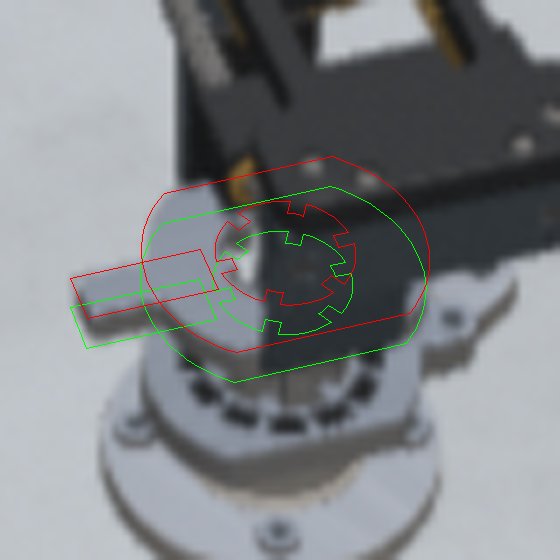

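Emit:
step_arm:
  targets:
    - [0,0.004,0,-0.001,0.004,0]
    - [0,0.004,0,0,0,0]

```text
t: 20.4
ee_pos: [0.5793, -0.0751, 0.0493]
tool_rot: [-1.091, 1.372, -1.376]
force: [0.4, -0.1, -2.0]
grip_width: 0.0558
```

Emit:
step_arm:
  targets:
    - [0,0.002,0,0,0,0]

```text
t: 20.5
ee_pos: [0.5793, -0.0751, 0.0471]
tool_rot: [-1.091, 1.372, -1.376]
force: [-0.4, -0.2, -1.2]
grip_width: 0.0555
```

```bash
python3 go.py 0.5782 -0.075 0.0423 77
```

```text
t 20.50 pos [ 0.5793 -0.0751  0.0471] jaw -103.00 q6 1.57 q1 -0.23 F [-0.4 -0.2 -1.2] T [ 0.    0.17 -0.02] w 0.0555
 shift [ 0.0002  0.0048 -0.0011] turn [-0.0026 -0.0001 -0.0001]  shift after turn [ 0.0002  0.0048 -0.0011]
```

Emit:
step_arm:
  targets:
    - [0,0.001,-0.001,-0.0025,0,0]

```text
t: 20.6
ee_pos: [0.5783, -0.0749, 0.0459]
tool_rot: [-1.093, 1.374, -1.374]
force: [0.3, -0.7, -1.6]
grip_width: 0.0555
```

Emit:
step_arm:
  targets:
    - [0,0.0015,0,0,0,0]

```text
t: 20.7
ee_pos: [0.5782, -0.0748, 0.0444]
tool_rot: [-1.093, 1.375, -1.374]
force: [-0.3, 0.3, -1.3]
grip_width: 0.0557
```

Emit:
step_arm:
  targets:
    - [0,0.0015,0,0,0,0]

```text
t: 20.8
ee_pos: [0.5783, -0.0749, 0.0428]
tool_rot: [-1.093, 1.374, -1.374]
force: [0.4, -0.6, -2.0]
grip_width: 0.0555
```

Emit:
step_arm:
  targets:
    - [0,0.0015,0,0,0,0]

```text
t: 20.9
ee_pos: [0.5783, -0.0748, 0.0412]
tool_rot: [-1.093, 1.374, -1.374]
force: [0.5, 0.7, -2.3]
grip_width: 0.0559
```

Emit:
step_arm:
  targets:
    - [0,0.0015,0,0,0,0]

```text
t: 21.0
ee_pos: [0.5784, -0.0749, 0.0396]
tool_rot: [-1.093, 1.374, -1.374]
force: [-0.8, 0.1, -1.7]
grip_width: 0.0558
```

```bash
python3 go.py 0.5782 -0.075 0.0423 77
```

```text
t 21.00 pos [ 0.5784 -0.0749  0.0396] jaw -102.99 q6 1.57 q1 -0.23 F [-0.8  0.1 -1.7] T [-0.01  0.17 -0.02] w 0.0558
 shift [ 0.0002 -0.0027 -0.0001] turn [-0.0001  0.0001 -0.0001]  shift after turn [ 0.0002 -0.0027 -0.0001]
```

Engaged again with no force. Seating is expected at z_rep ≈ 0.0263.

Emit:
step_arm:
  targets:
    - [0,0.002,0,0,0,0]
    - [0,0.002,0,0,0,0]

```text
t: 21.2
ee_pos: [0.5784, -0.0749, 0.0353]
tool_rot: [-1.093, 1.374, -1.374]
force: [-0.0, -0.0, -1.7]
grip_width: 0.056
```

Emit:
step_arm:
  targets:
    - [0,0.002,0,0,0,0]
    - [0,0.002,0,0,0,0]

```text
t: 21.4
ee_pos: [0.5784, -0.0749, 0.0309]
tool_rot: [-1.093, 1.374, -1.374]
force: [0.8, -0.5, -1.9]
grip_width: 0.0561
```

Emit:
step_arm:
  targets:
    - [0,0.002,0,0,0,0]

```text
t: 21.5
ee_pos: [0.5784, -0.0749, 0.0287]
tool_rot: [-1.093, 1.374, -1.374]
force: [1.1, 0.1, -1.4]
grip_width: 0.0557
```

```bash
python3 go.py 0.5782 -0.075 0.0263 77
```

```text
t 21.50 pos [ 0.5784 -0.0749  0.0287] jaw -103.00 q6 1.57 q1 -0.23 F [ 1.1  0.1 -1.4] T [ 0.02  0.2  -0.01] w 0.0557
 shift [ 0.0002  0.0024 -0.0002] turn [-0.0001  0.     -0.0001]  shift after turn [ 0.0002  0.0024 -0.0002]
```

Emit:
step_arm:
  targets:
    - [0,0.001,0,0,0,0]

```text
t: 21.6
ee_pos: [0.5783, -0.0749, 0.0275]
tool_rot: [-1.093, 1.374, -1.374]
force: [0.2, -0.3, -1.8]
grip_width: 0.0558
```

Emit:
step_arm:
  targets:
    - [0,0.0005,0,0,0,0]

```text
t: 21.7
ee_pos: [0.5782, -0.0749, 0.0268]
tool_rot: [-1.093, 1.375, -1.374]
force: [-0.2, 0.7, -1.8]
grip_width: 0.0558
```

Emit:
step_arm:
  targets:
    - [0,0.0003,0,0,0,0]

```text
t: 21.8
ee_pos: [0.5783, -0.0749, 0.0265]
tool_rot: [-1.093, 1.375, -1.374]
force: [-0.4, 0.4, -2.7]
grip_width: 0.0557
```

Within a few tenths of a millimetre of seated, so I'm releasing it here.

Emit:
step_arm:
  targets:
    - [0,0,0,0,0,0]
    - [0,0,0,0,0,0]
    - [0,0,0,0,0,0]
    - [0,0,0,0,0,0]
  claw: 0.084

```text
t: 22.2
ee_pos: [0.5788, -0.075, 0.027]
tool_rot: [-1.093, 1.374, -1.375]
force: [-0.3, 1.3, 0.2]
grip_width: 0.083
```

Emit:
step_arm:
  targets:
    - [0,-0.02,0,0,0,0]
    - [0,-0.04,0,0,0,0]
    - [0,-0.045,0,0,0,0]
    - [0,-0.045,0,0,0,0]
    - [-0.04,0,0,0,0,0]
    - [-0.04,0,0,0,0,0]
    - [-0.04,0,0,0,0,0]
    - [-0.04,0,0,0,0,0]

```text
t: 23.0
ee_pos: [0.6158, 0.0812, 0.1849]
tool_rot: [-1.087, 1.377, -1.381]
force: [0.4, -0.3, -0.5]
grip_width: 0.084
```

Emit:
step_arm:
  targets:
    - [-0.04,0,0,0,0,0]
    - [-0.04,0,0,0,0,0]
    - [0,0,0,0,0,0]

```text
t: 23.3
ee_pos: [0.6352, 0.1668, 0.1853]
tool_rot: [-1.087, 1.375, -1.378]
force: [0.1, -0.5, -0.9]
grip_width: 0.084
```

```bash
python3 go.py 0.578 -0.075 0.0265 77;python3 - <<'E'
from ov import *
b={'top':(.5769,-.075),'scene':(.579,-.0748)}
for n,c in(('scene',(360,235)),('top',(348,232))):
    im=np.ascontiguousarray(viewer.snapshot(n)[:,:,::-1]); cv2.imwrite(f'pics/v12_{n}.png',im)
    overlay(n,im,'sep',(*b[n],np.radians(167)),.044,f'pics/o12_{n}.png',c)
    x,y=c; z=cv2.resize(im[y-40:y+40,x-40:x+40],(300,300),interpolation=cv2.INTER_CUBIC)
    cv2.imwrite(f'pics/z12_{n}.png',np.vstack([z,cv2.resize(cv2.imread(f'pics/o12_{n}.png'),(300,300))]))
cv2.imwrite('pics/z12.png',np.hstack([cv2.imread(f'pics/z12_{n}.png') for n in('scene','top')]))
E
```

```text
t 23.30 pos [0.6352 0.1668 0.1853] jaw -103.23 q6 1.97 q1 0.17 F [ 0.1 -0.5 -0.9] T [-0.    0.2  -0.02] w 0.0840
 shift [ 0.2488  0.1583 -0.001 ] turn [-0.0041 -0.004  -0.002 ]  shift after turn [ 0.2485  0.1588 -0.0014]
```

View pics/z12.png

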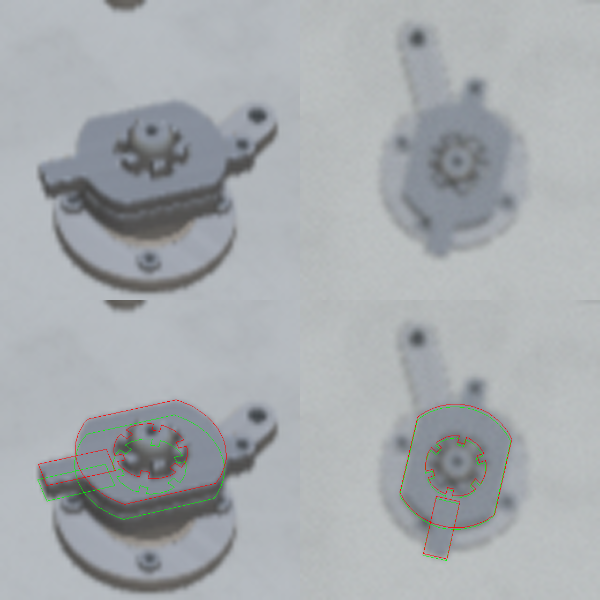

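View pics/v12_scene.png

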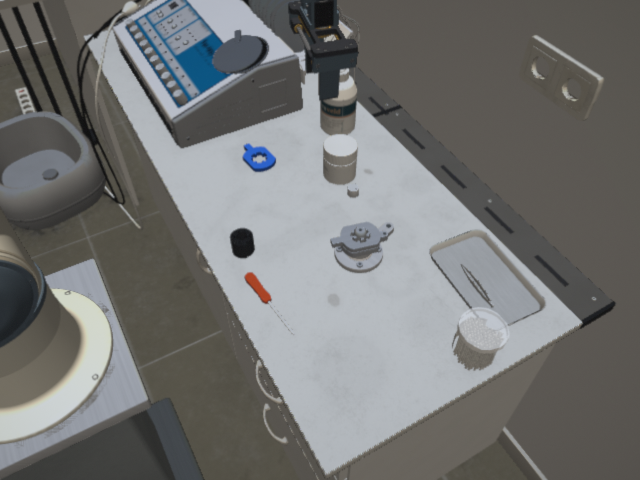

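Both plates match the model overlay: the separator lies flat on the disc, with tabs opposite. I'll back off a little from the bottle so that nothing is touched, then hand in.

Emit:
step_arm:
  targets:
    - [0.03,-0.02,0,0,0,0]
    - [0.03,0,0,0,0,0]
    - [0,0,0,0,0,0]
    - [0,0,0,0,0,0]

```text
t: 23.8
ee_pos: [0.6191, 0.0995, 0.2055]
tool_rot: [-1.088, 1.378, -1.382]
force: [0.2, 0.3, -0.4]
grip_width: 0.0842
```

```bash
python3 go.py 0.578 -0.075 0.0265 77; python3 -c "
from station import ticket
print(ticket.job_done())"
```

```text
t 23.80 pos [0.6191 0.0995 0.2055] jaw -103.46 q6 1.87 q1 0.07 F [ 0.2  0.3 -0.4] T [ 0.02  0.19 -0.02] w 0.0842
 shift [0.1792 0.1792 0.0002] turn [-0.0025 -0.0081  0.0009]  shift after turn [ 0.1793  0.179  -0.0008]
the job is handed in; nothing more can be done
None
```

Both plates are fitted on the hub and the job is handed in, at about 24 s of the 72 s allowed. No verdict was reported.

**Friction disc:** it sits down on the shoulder with its tab about 28° from the torque arm. The splines looked turned about 17° in the pictures. I set the disc to match and it went on at the first try, with no turning to search for them. Seating it gave a wrist reading of 31.8 N, below the 40 N limit but closer than I meant.

**Separator:** it lies flat on the disc with its tab a half turn from the disc's. I released it at the expected seat height without pressing. The last pictures from both cameras match the model to about a pixel.

**Surroundings:** the last scene picture shows the strap roll, the spare knob and the blue look-alike plate where they started. The arm was clear, with no force reading, when I handed in.

**What disagreed:**
- The reported tool position was about 22 mm too low, so the first grasp closed above the disc without touching it. I found the true height by feeling for the work surface with the open fingers and corrected for it from then on.
- The two cameras differed by about 2 mm, so I used the average.

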